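# Pack the frozen-meal carrier

### The arm

A 6-joint arm with a two-finger parallel gripper is mounted at the origin on the work surface. World frame = base frame: x ahead of the robot, y to its left, z up, the work surface at z = 0. Lengths are in m, angles in rad, forces in N, time in s.
With the tool pointing down it reaches from about 0.225 to 0.875 m from the base axis. Payload 3.4 kg.
Tool frame: the origin (TCP) lies between the finger pads; the fingertips stand 8 mm ahead of it and the grasp point (between the pads) lies 11 mm behind it; z points along the fingers, y is the line along which they close (so a half turn about z gives the same grasp; the last joint's range is limited). The gripper opens to 85 mm and grips with 20 to 120 N. Pads are 22 mm wide; open, the fingers measure 114 mm over their backs; the gripper's body (76 mm by 85 mm) begins 54 mm behind the grasp point. The pads swing forward as they close: fully open they stand 13 mm farther back than shut.
Start: joints at [1.21, 0.276, 1.505, -0, 1.361, -0.121], TCP at [0.137, 0.559, 0.239] pointing down, gripper open.
Joint ranges: [-2.89, 2.89], [-0.75, 2.08], [0.22, 2.7], [-1.18, 4.32], [0.11, 2.71], [-2.7, 2.7]. Speed limits (rad/s): [2.57, 2.57, 3.14, 3.14, 3.14, 3.14].

### API

Orientations are given as a unit quaternion [w, x, y, z].
In Python, from rig import manip, optics, finder gives the robot as it stands.
- The arm moves only by the tool servo_tool, never from a script. Its argument "increments" is a list of rows, each a list of 7 numbers: the shift along the tool's x, y, z in cm, then the turn, a rotation vector about the tool's x, y, z in degrees, then the closure, from -1 (fully open) to 1 (shut). In form: [[x, y, z, rx, ry, rz, gripper], ...]. A call has exactly 5 rows; each row shifts and turns the commanded pose from where the row before left it, along the tool's axes as they then stand; what a row does not reach is not made up. A row lasts 1/10 s, in which the tool goes at most 50 mm and 8.59 degrees, less where a joint would pass 70% of its speed; a pose out of reach is approached as far as the arm can. A call is refused whole if a number of a shift passes 5 or a number of a turn 8.59, either way. A call with a gripper value outside its range is refused whole. The fingers move at their own pace and stop on an object; "squeeze" is the grip in N (left out, the last holds). Time passes only in rows, so rows that do not move let the fingers close, or fill a call up. It gives the time, the measured TCP pose, the force, the opening and the grip force at its end, in the units of the state.
- manip.get_state(): the state, without advancing time (a new reading comes with each control period).
- optics.get_image(name): name is "scene" or "top"; returns the picture (480x640x3 uint8, red, green, blue); there is no depth.
- optics.get_calibration(name): a dict with "fov_y" (degrees; the focal length in pixels is half the picture's height over the tangent of half this angle, whatever the lens; pixels are square), "cx", "cy" (the principal point, pixels), "world_to_cam" (4x4, takes a point from world to camera coordinates). Camera axes: x right, y down, z forward; pixel columns grow to the right and rows downward; lengths in m; the calibration is good to about 2 mm. A picture is of the moment at which its call begins. get_calibration takes no time and is no camera call.
- manip.sign_off(): hands the job in; it is judged then, once.
Trained networks look in the newest picture that a camera, given by its name, has taken for a name from the list of things; names that differ only in an ending like _2 or _b are one class to them, and where a whole thing is asked for, a point or a joint stands for the part that bears it (a point fixed in the world has none). Each returns a list of dicts, best first, with "p" (0 to 1); they miss things now and then, are a little off and sometimes report something else, mostly with a low value. They report only what shows in the picture. A call takes as long as a camera call.
- finder.silhouettes(label, camera): "region" (480x640 bool, what is visible of it) and "box" ([centre column, centre row, width, height] in pixels, round what is visible of it).
- finder.tip_of(label, camera): "at" ([column, row] in pixels: a listed point, or the origin of a listed thing).
The state is a dict: "clock": time; "qpos": joint angles; "qd": joint speeds; "effort": joint torques, N m; "position": TCP position; "ee_rot": TCP orientation; "contact_force": force on the tool from outside, world axes, zero at the start; "moment": the same for the moment, N m; "width": finger opening in m; "gripper_force": force on a finger pad.
Only numpy, scipy, OpenCV 4.12 (cv2) and the standard library are available. Lean on these libraries where they do the work, as an engineer would, in place of code of your own. Each camera call takes 0.05 s, during which the arm holds its last target. There are 200 camera calls.

### The job

Get the insulated carrier ready to go out: stand the cold plate from the wire stand in the carrier's one wide slot and every frozen meal tray in a narrow slot of its own, each fully down; a meal tray left in the wide slot has to move over to a narrow one. Then put the lid on the carrier and press it down until it clicks under the catches on both sides, without slamming it or leaning on it once it is home. Leave the small bowl and the bottle that stand beside the work where they are.

Things in the scene. Friction and masses are not known exactly. Their poses are not given: they have to be found in the camera images.
- carrier: fixed open-topped insulated box, 336 mm long (x), 196 wide (y), 145 high; walls 20, floor 15 mm thick. Origin: centre of its underside, z up. Inside, five slots in a row along its length, 54 mm apart, one of them wide, their order differing from start to start; one slot, narrow or wide, already holds a meal tray. A slab fully down stands on the inner floor, its top edge 20 mm below the rim
- slot_wide: The one wide slot: upright guide ribs, 92 mm high with tapered tops, on the carrier's long walls. Origin: middle of the slot at the carrier's inner floor; x across the slab (along the carrier's length), y along the slab, z up. Clear width 35 mm, for the 32 mm cold plate only
- slot_1: A narrow slot: upright guide ribs, 92 mm high with tapered tops, on the carrier's long walls. Origin: middle of the slot at the carrier's inner floor; x across the slab (along the carrier's length), y along the slab, z up. Clear width 25 mm, for a 22 mm meal tray; about 32 mm is free between a tray and a slab in the next slot
- slot_2: A narrow slot: upright guide ribs, 92 mm high with tapered tops, on the carrier's long walls. Origin: middle of the slot at the carrier's inner floor; x across the slab (along the carrier's length), y along the slab, z up. Clear width 25 mm, for a 22 mm meal tray; about 32 mm is free between a tray and a slab in the next slot
- slot_3: A narrow slot: upright guide ribs, 92 mm high with tapered tops, on the carrier's long walls. Origin: middle of the slot at the carrier's inner floor; x across the slab (along the carrier's length), y along the slab, z up. Clear width 25 mm, for a 22 mm meal tray; about 32 mm is free between a tray and a slab in the next slot
- slot_4: A narrow slot: upright guide ribs, 92 mm high with tapered tops, on the carrier's long walls. Origin: middle of the slot at the carrier's inner floor; x across the slab (along the carrier's length), y along the slab, z up. Clear width 25 mm, for a 22 mm meal tray; about 32 mm is free between a tray and a slab in the next slot
- stand: low wire stand, 290 mm (x) by 176 mm (y), fixed, with a 6 mm base on which the cold plate and the meal trays to be packed stand upright in bays 62 mm apart along x, parted by wire hoops 48 mm high. Origin: centre of its underside
- cold_mid (a point): cold plate, a rigid white slab 32 mm thick, 150 mm long, 110 mm high as it stands on its long edge; 400 to 650 g; with shallow ribs and a filler cap on its faces. This point: its very centre, 55 mm below its top edge. x: thickness, y: length, z: up. It stands in the wire stand
- meal_a_mid (a point): sealed frozen meal tray, a rigid flat slab 22 mm thick, 150 mm long, 110 mm high as it stands on its long edge; 220 to 420 g; smooth flat faces. This point: its very centre, 55 mm below its top edge. x: thickness, y: length, z: up. It stands in the wire stand (or is absent: None)
- meal_b_mid (a point): sealed frozen meal tray, a rigid flat slab 22 mm thick, 150 mm long, 110 mm high as it stands on its long edge; 220 to 420 g; smooth flat faces. This point: its very centre, 55 mm below its top edge. x: thickness, y: length, z: up. It stands in the wire stand (or is absent: None)
- meal_c_mid (a point): sealed frozen meal tray, a rigid flat slab 22 mm thick, 150 mm long, 110 mm high as it stands on its long edge; 220 to 420 g; smooth flat faces. This point: its very centre, 55 mm below its top edge. x: thickness, y: length, z: up. It stands in the wire stand (or is absent: None)
- meal_d_mid (a point): sealed frozen meal tray, a rigid flat slab 22 mm thick, 150 mm long, 110 mm high as it stands on its long edge; 220 to 420 g; smooth flat faces. This point: its very centre, 55 mm below its top edge. x: thickness, y: length, z: up. It stands in the carrier already, in a narrow slot (or is absent: None)
- meal_e_mid (a point): sealed frozen meal tray, a rigid flat slab 22 mm thick, 150 mm long, 110 mm high as it stands on its long edge; 220 to 420 g; smooth flat faces. This point: its very centre, 55 mm below its top edge. x: thickness, y: length, z: up. It stands in the carrier already, but in the wide slot, where it does not belong (or is absent: None)
- lid_handle (a point): middle of the loose lid's bar handle; bar 110 mm long (x, along the lid), 16 wide, 14 high, 21 mm of air beneath. Lid 336 by 198 mm, 320 to 480 g; panel top 28 mm below this point; plug under it 290 by 152 mm, 16 deep, enters the carrier's mouth (296 by 156). This point's height: lid on the table 64 mm, resting on the catches about 206, clicked home 193. Either way round will do
- lid_left (a point): point on top of the lid's panel, 70 mm from the middle towards its left (+y) long side, a good spot to press: past a peak of 7 to 18 N the lid's 5 mm flange clicks under that side's catch. Height 36 mm with the lid on the table, 165 mm when clicked home
- lid_right (a point): the same on the lid's right (-y) long side, 70 mm from the middle
- catch_left (a joint): sprung catch in the middle of the carrier's +y long side, 98 to 118 mm from the middle, its tip 170 mm above the table. 0 = upright, at rest; grows (rad) as the lid's flange pushes it outward, to about 0.05; springs back to 0 when the flange has passed under it
- catch_right (a joint): the same on the carrier's -y long side
- bowl_small: small white bowl, 90 mm across, 40 mm high, a bystander; origin at its foot
- bottle: clear bottle, 60 mm across, 150 mm high, a bystander; origin at its foot

How it is judged:
On the way, in this order (a step that is already met when the one before it is completed fails the run):
1. the cold plate is fully down in the wide slot and every meal tray fully down in a narrow slot (x of cold_mid in the frame of slot_wide between -0.006 and 0.006 m and y of cold_mid in the frame of slot_wide between -0.01 and 0.01 m and z of cold_mid in the frame of slot_wide between 0.05 and 0.059 m and angle between the z axis of cold_mid and the z axis of slot_wide, either way round below 0.08 rad and angle between the x axis of cold_mid and the x axis of slot_wide, either way round below 0.08 rad and ((x of meal_a_mid in the frame of slot_1 between -0.006 and 0.006 m and y of meal_a_mid in the frame of slot_1 between -0.01 and 0.01 m and z of meal_a_mid in the frame of slot_1 between 0.05 and 0.059 m and angle between the z axis of meal_a_mid and the z axis of slot_1, either way round below 0.08 rad and angle between the x axis of meal_a_mid and the x axis of slot_1, either way round below 0.08 rad) or (x of meal_a_mid in the frame of slot_2 between -0.006 and 0.006 m and y of meal_a_mid in the frame of slot_2 between -0.01 and 0.01 m and z of meal_a_mid in the frame of slot_2 between 0.05 and 0.059 m and angle between the z axis of meal_a_mid and the z axis of slot_2, either way round below 0.08 rad and angle between the x axis of meal_a_mid and the x axis of slot_2, either way round below 0.08 rad) or (x of meal_a_mid in the frame of slot_3 between -0.006 and 0.006 m and y of meal_a_mid in the frame of slot_3 between -0.01 and 0.01 m and z of meal_a_mid in the frame of slot_3 between 0.05 and 0.059 m and angle between the z axis of meal_a_mid and the z axis of slot_3, either way round below 0.08 rad and angle between the x axis of meal_a_mid and the x axis of slot_3, either way round below 0.08 rad) or (x of meal_a_mid in the frame of slot_4 between -0.006 and 0.006 m and y of meal_a_mid in the frame of slot_4 between -0.01 and 0.01 m and z of meal_a_mid in the frame of slot_4 between 0.05 and 0.059 m and angle between the z axis of meal_a_mid and the z axis of slot_4, either way round below 0.08 rad and angle between the x axis of meal_a_mid and the x axis of slot_4, either way round below 0.08 rad)) and ((x of meal_b_mid in the frame of slot_1 between -0.006 and 0.006 m and y of meal_b_mid in the frame of slot_1 between -0.01 and 0.01 m and z of meal_b_mid in the frame of slot_1 between 0.05 and 0.059 m and angle between the z axis of meal_b_mid and the z axis of slot_1, either way round below 0.08 rad and angle between the x axis of meal_b_mid and the x axis of slot_1, either way round below 0.08 rad) or (x of meal_b_mid in the frame of slot_2 between -0.006 and 0.006 m and y of meal_b_mid in the frame of slot_2 between -0.01 and 0.01 m and z of meal_b_mid in the frame of slot_2 between 0.05 and 0.059 m and angle between the z axis of meal_b_mid and the z axis of slot_2, either way round below 0.08 rad and angle between the x axis of meal_b_mid and the x axis of slot_2, either way round below 0.08 rad) or (x of meal_b_mid in the frame of slot_3 between -0.006 and 0.006 m and y of meal_b_mid in the frame of slot_3 between -0.01 and 0.01 m and z of meal_b_mid in the frame of slot_3 between 0.05 and 0.059 m and angle between the z axis of meal_b_mid and the z axis of slot_3, either way round below 0.08 rad and angle between the x axis of meal_b_mid and the x axis of slot_3, either way round below 0.08 rad) or (x of meal_b_mid in the frame of slot_4 between -0.006 and 0.006 m and y of meal_b_mid in the frame of slot_4 between -0.01 and 0.01 m and z of meal_b_mid in the frame of slot_4 between 0.05 and 0.059 m and angle between the z axis of meal_b_mid and the z axis of slot_4, either way round below 0.08 rad and angle between the x axis of meal_b_mid and the x axis of slot_4, either way round below 0.08 rad)) and ((x of meal_c_mid in the frame of slot_1 between -0.006 and 0.006 m and y of meal_c_mid in the frame of slot_1 between -0.01 and 0.01 m and z of meal_c_mid in the frame of slot_1 between 0.05 and 0.059 m and angle between the z axis of meal_c_mid and the z axis of slot_1, either way round below 0.08 rad and angle between the x axis of meal_c_mid and the x axis of slot_1, either way round below 0.08 rad) or (x of meal_c_mid in the frame of slot_2 between -0.006 and 0.006 m and y of meal_c_mid in the frame of slot_2 between -0.01 and 0.01 m and z of meal_c_mid in the frame of slot_2 between 0.05 and 0.059 m and angle between the z axis of meal_c_mid and the z axis of slot_2, either way round below 0.08 rad and angle between the x axis of meal_c_mid and the x axis of slot_2, either way round below 0.08 rad) or (x of meal_c_mid in the frame of slot_3 between -0.006 and 0.006 m and y of meal_c_mid in the frame of slot_3 between -0.01 and 0.01 m and z of meal_c_mid in the frame of slot_3 between 0.05 and 0.059 m and angle between the z axis of meal_c_mid and the z axis of slot_3, either way round below 0.08 rad and angle between the x axis of meal_c_mid and the x axis of slot_3, either way round below 0.08 rad) or (x of meal_c_mid in the frame of slot_4 between -0.006 and 0.006 m and y of meal_c_mid in the frame of slot_4 between -0.01 and 0.01 m and z of meal_c_mid in the frame of slot_4 between 0.05 and 0.059 m and angle between the z axis of meal_c_mid and the z axis of slot_4, either way round below 0.08 rad and angle between the x axis of meal_c_mid and the x axis of slot_4, either way round below 0.08 rad)) and ((x of meal_d_mid in the frame of slot_1 between -0.006 and 0.006 m and y of meal_d_mid in the frame of slot_1 between -0.01 and 0.01 m and z of meal_d_mid in the frame of slot_1 between 0.05 and 0.059 m and angle between the z axis of meal_d_mid and the z axis of slot_1, either way round below 0.08 rad and angle between the x axis of meal_d_mid and the x axis of slot_1, either way round below 0.08 rad) or (x of meal_d_mid in the frame of slot_2 between -0.006 and 0.006 m and y of meal_d_mid in the frame of slot_2 between -0.01 and 0.01 m and z of meal_d_mid in the frame of slot_2 between 0.05 and 0.059 m and angle between the z axis of meal_d_mid and the z axis of slot_2, either way round below 0.08 rad and angle between the x axis of meal_d_mid and the x axis of slot_2, either way round below 0.08 rad) or (x of meal_d_mid in the frame of slot_3 between -0.006 and 0.006 m and y of meal_d_mid in the frame of slot_3 between -0.01 and 0.01 m and z of meal_d_mid in the frame of slot_3 between 0.05 and 0.059 m and angle between the z axis of meal_d_mid and the z axis of slot_3, either way round below 0.08 rad and angle between the x axis of meal_d_mid and the x axis of slot_3, either way round below 0.08 rad) or (x of meal_d_mid in the frame of slot_4 between -0.006 and 0.006 m and y of meal_d_mid in the frame of slot_4 between -0.01 and 0.01 m and z of meal_d_mid in the frame of slot_4 between 0.05 and 0.059 m and angle between the z axis of meal_d_mid and the z axis of slot_4, either way round below 0.08 rad and angle between the x axis of meal_d_mid and the x axis of slot_4, either way round below 0.08 rad)) and ((x of meal_e_mid in the frame of slot_1 between -0.006 and 0.006 m and y of meal_e_mid in the frame of slot_1 between -0.01 and 0.01 m and z of meal_e_mid in the frame of slot_1 between 0.05 and 0.059 m and angle between the z axis of meal_e_mid and the z axis of slot_1, either way round below 0.08 rad and angle between the x axis of meal_e_mid and the x axis of slot_1, either way round below 0.08 rad) or (x of meal_e_mid in the frame of slot_2 between -0.006 and 0.006 m and y of meal_e_mid in the frame of slot_2 between -0.01 and 0.01 m and z of meal_e_mid in the frame of slot_2 between 0.05 and 0.059 m and angle between the z axis of meal_e_mid and the z axis of slot_2, either way round below 0.08 rad and angle between the x axis of meal_e_mid and the x axis of slot_2, either way round below 0.08 rad) or (x of meal_e_mid in the frame of slot_3 between -0.006 and 0.006 m and y of meal_e_mid in the frame of slot_3 between -0.01 and 0.01 m and z of meal_e_mid in the frame of slot_3 between 0.05 and 0.059 m and angle between the z axis of meal_e_mid and the z axis of slot_3, either way round below 0.08 rad and angle between the x axis of meal_e_mid and the x axis of slot_3, either way round below 0.08 rad) or (x of meal_e_mid in the frame of slot_4 between -0.006 and 0.006 m and y of meal_e_mid in the frame of slot_4 between -0.01 and 0.01 m and z of meal_e_mid in the frame of slot_4 between 0.05 and 0.059 m and angle between the z axis of meal_e_mid and the z axis of slot_4, either way round below 0.08 rad and angle between the x axis of meal_e_mid and the x axis of slot_4, either way round below 0.08 rad))), for 0.2 s.
2. the lid is clicked home under both catches (x of lid_handle in the frame of carrier between -0.01 and 0.01 m and y of lid_handle in the frame of carrier between -0.01 and 0.01 m and z of lid_left in the frame of carrier between 0.16 and 0.1685 m and z of lid_right in the frame of carrier between 0.16 and 0.1685 m and value of joint each of catch_left, catch_right below 0.03 rad), for 0.2 s.
At the end, for the whole second after the job is handed in: Cold plate in the wide slot, every meal tray in a narrow one: centred to 6 mm across and 10 mm along, square and upright to 0.08 rad, within 4 mm of the floor. Lid centred to 10 mm, both sides within 3.5 mm of clicked-home height, both catches sprung back (below 0.03 rad) (all of step 1 and all of step 2); the robot touches nothing.
It fails at once if the lid is slammed or pressed against the carrier with over 80 N (contact force between lid and carrier above 80 N).
It fails at once if the small bowl or the bottle is pushed more than 6 cm or tipped over (distance of any of bowl_small, bottle from where it was at the start of the episode above 0.06 m or angle between any of bowl_small, bottle's own z axis and vertical above 0.7 rad).
Of meal_a, meal_b, meal_c only 2 to 3 are there at a start; the rules pass over those that are not, and their reading is None.
Of meal_d, meal_e only 1 to 1 are there at a start; the rules pass over those that are not, and their reading is None.
At some moment in a run one of lid may be knocked a few centimetres aside while the robot is not near it.
It also fails if it takes over 210 s, if anything falls off the work surface, if the arm or the gripper's body presses on something with over 40 N, if the wrist force passes 120 N, or if a joint passes its speed limit or range.

## Working session

There is one attempt and no reset: what is moved stays moved. The work goes in short steps, Python scripts to look and compute and a tool call to move; the robot and the scene stay as the last step left them, time stands still between calls to the robot, and variables do not carry over. Pictures are saved under pics/ and viewed, at most 14 in all, crops included, and the job is handed in when it is done.

Besides the shell and the picture viewer there is one more tool, called after "Call:" by a JSON object that holds its "name" and its "arguments". servo_tool: Moves the arm, as the interface text tells. Its arguments: {"type":"object","properties":{"increments":{"type":"array","items":{"type":"array","items":{"type":"number"}}},"squeeze":{"type":"number"}},"required":["increments"]}

```bash
ls; mkdir -p pics; cat > h.py <<'E'
from rig import manip, optics, finder
import numpy as np, cv2
def cal(n):
    c=optics.get_calibration(n); f=240/np.tan(np.radians(c["fov_y"])/2)
    return f,c["cx"],c["cy"],np.array(c["world_to_cam"])
def back(n,uv,z):
    f,cx,cy,T=cal(n); R,t=T[:3,:3],T[:3,3]; C=-R.T@t
    d=R.T@np.array([(uv[0]-cx)/f,(uv[1]-cy)/f,1]); return C+d*(z-C[2])/d[2]
def proj(n,p):
    f,cx,cy,T=cal(n); q=T[:3,:3]@np.array(p)+T[:3,3]; return np.array([cx+f*q[0]/q[2],cy+f*q[1]/q[2]])
def save(n,name):
    im=optics.get_image(n); cv2.imwrite(f"pics/{name}.png",im[:,:,::-1]); return im
E
python3 - <<'E'
from h import *
for n in("top","scene"):
    save(n,n+"0"); f,cx,cy,T=cal(n); print(n,f,cx,cy,-T[:3,:3].T@T[:3,3],T[:3,:3].round(3).tolist())
print(manip.get_state())
E
```

```text
pics
top 437.34883749149003 317.9541036072869 236.86528873829297 [0.44343516 0.01277535 1.1863774 ] [[0.026, -0.999, 0.023], [-0.998, -0.027, -0.065], [0.065, -0.021, -0.998]]
scene 441.5179062966789 319.56032990964496 241.92005791040444 [1.09693635 0.65442251 0.77683418] [[-0.759, 0.65, -0.021], [0.423, 0.468, -0.776], [-0.495, -0.598, -0.631]]
{'clock': 0.1, 'qpos': array([ 1.21001148e+00,  2.76501063e-01,  1.50603415e+00,  2.26077780e-05,
        1.36070623e+00, -1.21001171e-01]), 'qd': array([ 6.84334794e-04, -8.31656193e-04, -2.85988925e-03, -5.70623641e-04,
       -6.73245530e-05, -2.13248892e-03]), 'effort': array([ 4.76520690e-04, -4.17708778e+01, -2.46400416e+01, -1.46692009e-04,
        5.85646936e-03,  1.90569114e-05]), 'position': array([0.13638732, 0.55810132, 0.2385327 ]), 'ee_rot': array([-2.07410232e-04,  1.19607131e-01,  9.92820958e-01, -7.97954392e-04]), 'contact_force': array([ 0.54711778, -0.33707079, -0.45376112]), 'moment': array([-0.00614453,  0.02221215, -0.04440612]), 'gripper_force': 0.0, 'width': 0.08556075011892414}
```

View pics/top0.png

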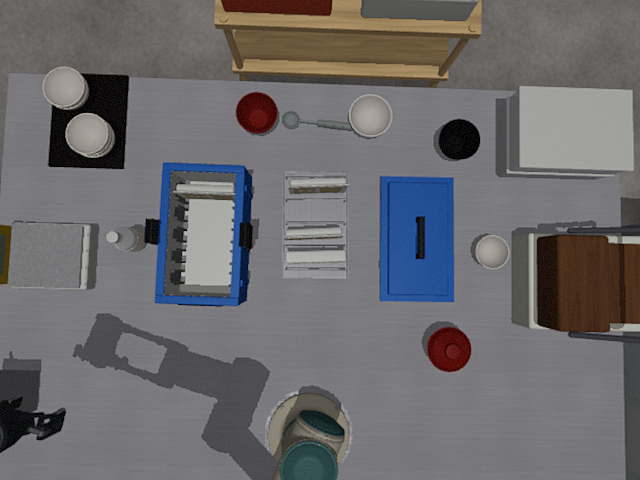

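View pics/scene0.png

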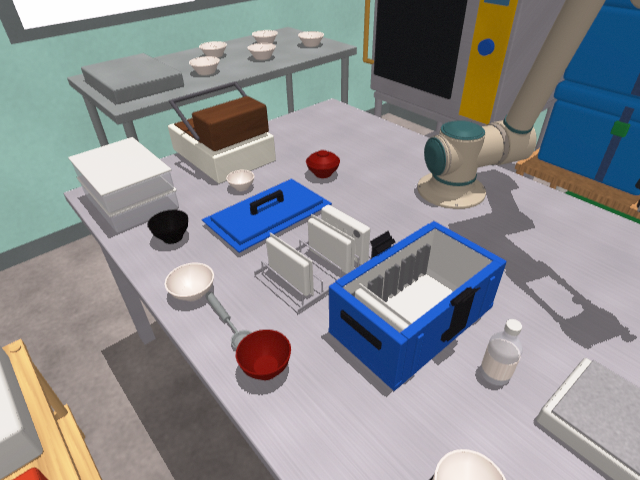

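The top view shows the carrier (cols 155-250), the stand with 3 slabs (285-347), the lid (380-453), the bowl at (491,251) and the bottle at (120,238). One tray stands in the carrier's far (+x) slot.

```bash
python3 - <<'E'
from h import *
im=save("top","top1"); save("scene","scene1")
c=np.hstack([cv2.resize(im[155:310,145:260],None,fx=3.6,fy=3.6,interpolation=cv2.INTER_CUBIC),cv2.resize(im[155:310,275:355],None,fx=3.6,fy=3.6,interpolation=cv2.INTER_CUBIC)])
cv2.imwrite("pics/crop1.png",c[:,:,::-1]); print(c.shape)
Z={"carrier":0,"slot_wide":.015,"slot_1":.015,"stand":0,"cold_mid":.061,"meal_a_mid":.061,"meal_d_mid":.07,"meal_e_mid":.07,"lid_handle":.064,"bowl_small":0,"bottle":0,"catch_left":.17}
for l,z in Z.items():
  for cam in("top","scene"):
    try: r=finder.tip_of(l,cam)
    except Exception as e: print(l,e);continue
    print(l,cam,[(round(d["p"],2),np.round(d["at"],1).tolist(),back(cam,d["at"],z)[:2].round(3).tolist()) for d in r[:6]])
E
```

```text
(558, 702, 3)
carrier top [(0.89, [210.4, 237.4], [0.512, 0.278])]
carrier scene [(0.74, [416.2, 322.4], [0.513, 0.284]), (0.52, [341.4, 233.3], [0.416, -0.07])]
slot_wide top []
slot_wide scene []
slot_1 top [(0.33, [318.0, 233.3], [0.53, -0.012])]
slot_1 scene []
stand top [(0.82, [315.3, 224.6], [0.555, -0.004]), (0.28, [211.0, 237.1], [0.513, 0.277])]
stand scene [(0.96, [318.9, 268.8], [0.561, 0.001])]
cold_mid top [(0.81, [310.3, 257.6], [0.463, 0.007])]
cold_mid scene [(0.8, [341.8, 233.0], [0.468, -0.013]), (0.63, [496.4, 369.7], [0.536, 0.487])]
meal_a_mid top [(0.76, [316.1, 184.7], [0.653, -0.003]), (0.15, [319.0, 234.2], [0.524, -0.013])]
meal_a_mid scene [(0.78, [291.2, 265.1], [0.644, -0.003]), (0.55, [342.8, 233.3], [0.467, -0.011])]
meal_d_mid top []
meal_d_mid scene []
meal_e_mid top [(0.9, [207.8, 190.2], [0.629, 0.274])]
meal_e_mid scene [(0.74, [380.4, 321.1], [0.618, 0.266])]
lid_handle top [(0.66, [424.8, 235.9], [0.527, -0.287])]
lid_handle scene [(0.58, [265.5, 199.9], [0.528, -0.274])]
bowl_small top [(0.75, [489.3, 250.3], [0.497, -0.482])]
bowl_small scene [(0.74, [241.8, 189.1], [0.498, -0.463])]
bottle top [(0.84, [134.5, 237.3], [0.507, 0.482])]
bottle scene [(0.91, [494.1, 373.3], [0.499, 0.475])]
catch_left it knows: bottle, bowl_small, carrier, cold_mid, lid_handle, lid_left, lid_right, meal_a_mid, meal_b_mid, meal_c_mid, meal_d_mid, meal_e_mid, slot, slot_wide, stand
catch_left it knows: bottle, bowl_small, carrier, cold_mid, lid_handle, lid_left, lid_right, meal_a_mid, meal_b_mid, meal_c_mid, meal_d_mid, meal_e_mid, slot, slot_wide, stand
```

View pics/crop1.png

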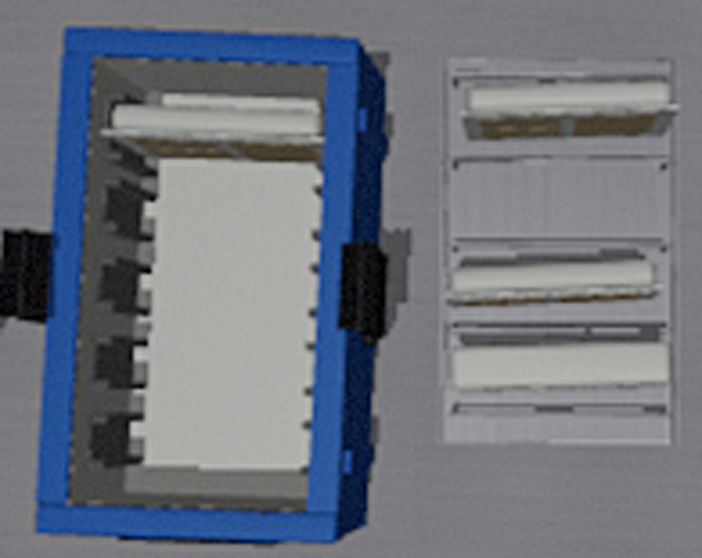

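```bash
cat > fit.py <<'E'
from h import *
from scipy.optimize import minimize
from scipy.ndimage import map_coordinates, gaussian_filter
def projs(n,P):
    f,cx,cy,T=cal(n); q=P@T[:3,:3].T+T[:3,3]; return np.c_[cx+f*q[:,0]/q[:,2],cy+f*q[:,1]/q[:,2]]
def fit(ims,rects,z,init,span=(.015,.015,.08)):
    """rects: list of (lx,ly) half sizes; gradient across projected edges; ims {cam:img}"""
    G={}
    for n,im in ims.items():
        g=gaussian_filter(im.astype(float),(.8,.8,0)); G[n]=[np.stack([np.gradient(g[:,:,c],axis=a) for c in range(3)]) for a in(1,0)]
    s=np.linspace(-.95,.95,60)
    def cost(p,n0=None):
        c,sn=np.cos(p[2]),np.sin(p[2]); tot=0
        for n in ims:
            for hx,hy in rects:
                for A,B in(((hx,-hy),(hx,hy)),((-hx,-hy),(-hx,hy)),((-hx,hy),(hx,hy)),((-hx,-hy),(hx,-hy))):
                    A,B=np.array(A),np.array(B); L=(A+B)/2+np.outer(s,(B-A)/2)
                    W=np.c_[p[0]+c*L[:,0]-sn*L[:,1],p[1]+sn*L[:,0]+c*L[:,1],np.full(60,z)]
                    uv=projs(n,W); d=uv[-1]-uv[0]; d/=np.linalg.norm(d)
                    gx=sum(abs(map_coordinates(G[n][0][k],uv[:,::-1].T,order=1,mode="nearest")*-d[1]+map_coordinates(G[n][1][k],uv[:,::-1].T,order=1,mode="nearest")*d[0]) for k in range(3))
                    tot+=np.minimum(gx,60).mean()*np.linalg.norm(B-A)**.5
        return -tot
    rng=np.random.default_rng(0); best=None
    C=[np.array(init)+rng.uniform(-1,1,3)*span for _ in range(250)]
    C.sort(key=cost)
    rs=[minimize(cost,x,method="Nelder-Mead",options=dict(initial_simplex=x+np.vstack([np.zeros(3),np.diag([.003,.003,.02])]))) for x in C[:6]]
    r=min(rs,key=lambda r:r.fun); return r.x,-r.fun
E
python3 - <<'E'
from fit import *
T=cv2.imread("pics/top1.png")[:,:,::-1]; S=cv2.imread("pics/scene1.png")[:,:,::-1]
car=[(.168,.098),(.148,.078)]
for nm,ims in(("top",{"top":T}),("scene",{"scene":S}),("both",{"top":T,"scene":S})):
    print("carrier",nm,fit(ims,car,.145,(.512,.279,0)))
    print("lid",nm,fit(ims,[(.168,.099)],.036,(.527,-.28,0)))
    for l,hx,z,i in(("cold",.016,.116,(.463,0,0)),("m1",.011,.116,(.527,0,0)),("m2",.011,.116,(.65,0,0)),("mc",.011,.125,(.625,.275,0))):
        print(l,nm,fit(ims,[(hx,.075)],z,i))
p,_=fit({"top":T},car,.145,(.512,.279,0))
def W(x,y,z): c,s=np.cos(p[2]),np.sin(p[2]); return [p[0]+c*x-s*y,p[1]+s*x+c*y,z]
# rectify -y wall from scene, +y wall from top ; 2px/mm
def rect(n,im,pts,w,h):
    src=np.float32([proj(n,W(*q)) for q in pts]); M=cv2.getPerspectiveTransform(src,np.float32([[0,0],[w,0],[w,h],[0,h]])); return cv2.warpPerspective(im,M,(w,h),flags=cv2.INTER_CUBIC)
a=rect("scene",S,[(-.148,-.078,.145),(.148,-.078,.145),(.148,-.078,.015),(-.148,-.078,.015)],740,260)
b=rect("top",T,[(-.148,.08,.107),(.148,.08,.107),(.148,-.08,.107),(-.148,-.08,.107)],740,300)
cv2.imwrite("pics/ribs.png",np.vstack([a,b])[:,:,::-1])
E
```

```text
Traceback (most recent call last):
  File "fit.py", line 26, in fit
    rs=[minimize(cost,x,method="Nelder-Mead",options=dict(initial_simplex=x+np.vstack([np.zeros(3),np.diag([.003,.003,.02])]))) for x in C[:6]]
        ~~~~~~~~^^^^^^^^^^^^^^^^^^^^^^^^^^^^^^^^^^^^^^^^^^^^^^^^^^^^^^^^^^^^^^^^^^^^^^^^^^^^^^^^^^^^^^^^^^^^^^^^^^^^^^^^^^^^^^^
  File "fit.py", line 19, in cost
    uv=projs(n,W); d=uv[-1]-uv[0]; d/=np.linalg.norm(d)
  File "fit.py", line 5, in projs
    f,cx,cy,T=cal(n); q=P@T[:3,:3].T+T[:3,3]; return np.c_[cx+f*q[:,0]/q[:,2],cy+f*q[:,1]/q[:,2]]
              ~~~^^^
  File "h.py", line 4, in cal
    c=optics.get_calibration(n); f=240/np.tan(np.radians(c["fov_y"])/2)
ValueError: time passes only in moves, steps and waits
```

```bash
sed -i '/^def cal/i import functools\n@functools.lru_cache(None)' h.py
cat > run1.py <<'E'
from fit import *
T=cv2.imread("pics/top1.png")[:,:,::-1]; S=cv2.imread("pics/scene1.png")[:,:,::-1]
car=[(.168,.098),(.148,.078)]
for nm,ims in(("top",{"top":T}),("scene",{"scene":S}),("both",{"top":T,"scene":S})):
    pr=lambda l,r:print(l,nm,r[0].round(4),round(r[1],1))
    pr("carrier",fit(ims,car,.145,(.512,.279,0)))
    pr("lid",fit(ims,[(.168,.099)],.036,(.527,-.28,0)))
    for l,hx,z,i in(("cold",.016,.116,(.463,0,0)),("m1",.011,.116,(.527,0,0)),("m2",.011,.116,(.65,0,0)),("mc",.011,.125,(.625,.275,0))):
        pr(l,fit(ims,[(hx,.075)],z,i))
p,_=fit({"top":T},car,.145,(.512,.279,0))
def W(x,y,z): c,s=np.cos(p[2]),np.sin(p[2]); return [p[0]+c*x-s*y,p[1]+s*x+c*y,z]
def rect(n,im,pts,w,h):
    src=np.float32([proj(n,W(*q)) for q in pts]); M=cv2.getPerspectiveTransform(src,np.float32([[0,0],[w,0],[w,h],[0,h]])); return cv2.warpPerspective(im,M,(w,h),flags=cv2.INTER_CUBIC)
a=rect("scene",S,[(-.148,-.078,.145),(.148,-.078,.145),(.148,-.078,.015),(-.148,-.078,.015)],740,260)
b=rect("top",T,[(-.148,.08,.107),(.148,.08,.107),(.148,-.08,.107),(-.148,-.08,.107)],740,300)
cv2.imwrite("pics/ribs.png",np.vstack([a,b])[:,:,::-1])
E
python3 run1.py
```

```text
carrier top [ 0.5127  0.2719 -0.0097] 196.8
lid top [ 0.5227 -0.272   0.0167] 99.7
cold top [ 0.4703 -0.0029  0.026 ] 40.5
m1 top [0.5241 0.0058 0.0641] 46.9
m2 top [0.6479 0.0016 0.0592] 48.8
mc top [0.6249 0.2779 0.0754] 47.0
carrier scene [ 0.5131  0.2712 -0.0074] 217.8
lid scene [ 0.5341 -0.2584  0.0122] 122.1
cold scene [ 0.4693 -0.0034  0.0443] 65.7
m1 scene [0.5335 0.0027 0.0757] 59.3
m2 scene [6.575e-01 5.000e-04 6.030e-02] 52.1
mc scene [ 0.6352  0.2832 -0.0073] 53.9
carrier both [ 0.5129  0.2716 -0.009 ] 413.6
lid both [ 0.5337 -0.2718  0.0167] 122.4
cold both [ 0.4703 -0.003   0.0319] 103.5
m1 both [0.5326 0.0042 0.0673] 88.0
m2 both [0.6506 0.0021 0.1135] 83.2
mc both [0.6272 0.2783 0.0519] 90.5
```

View pics/ribs.png

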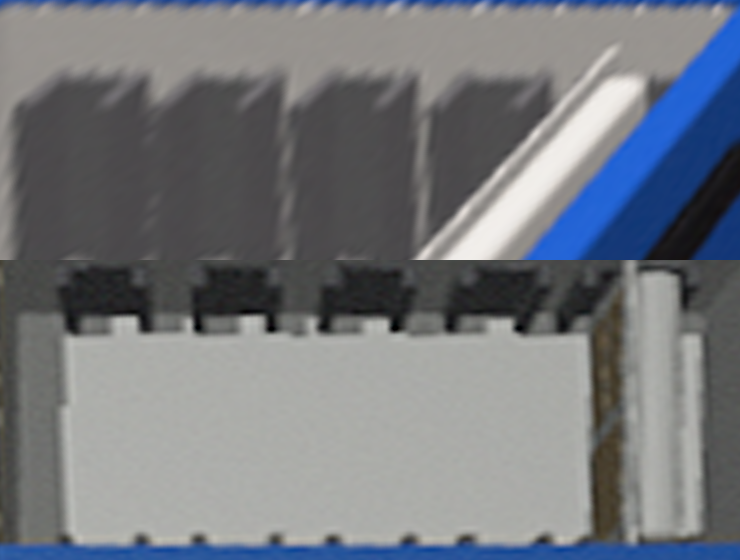

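Rectified walls: rib pairs at carrier x ≈ -107, -55, 0, 54 are about 25 mm clear, so those four slots are narrow. The wide slot is at +108 and holds the tray, so that tray is meal_e. Next I check the slab fits with overlays.

```bash
cat > ov.py <<'E'
from fit import *
def draw(im,n,p,hx,hy,z,col,k,off):
    c,s=np.cos(p[2]),np.sin(p[2]); L=np.array([(hx,hy),(-hx,hy),(-hx,-hy),(hx,-hy)])
    W=np.c_[p[0]+c*L[:,0]-s*L[:,1],p[1]+s*L[:,0]+c*L[:,1],np.full(4,z)]
    cv2.polylines(im,[np.int32(((projs(n,W)-off)+.5)*k*8)],True,col,1,cv2.LINE_AA,3)
E
python3 - <<'E'
from ov import *
out=[]
R=[((.470,-.003,.03),.016,.075,.116),((.525,.0045,.065),.011,.075,.116),((.649,.0015,.06),.011,.075,.116),((.6265,.278,.04),.011,.075,.125),((.5129,.2716,-.009),.148,.078,.145),((.5129,.2716,-.009),.168,.098,.145)]
for n,(u0,v0,w,h) in(("top",(155,165,200,140)),("scene",(260,195,250,190))):
    im=cv2.imread(f"pics/{n}1.png"); k=4 if n=="top" else 3.2
    c=cv2.resize(im[v0:v0+h,u0:u0+w],(800,int(h*800/w)),interpolation=cv2.INTER_CUBIC)
    k=800/w
    for r in R: draw(c,n,*r,(0,0,255),k,np.array([u0,v0]))
    cv2.imwrite(f"pics/ov_{n}.png",c)
E
```

```text
(no output)
```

View pics/ov_top.png

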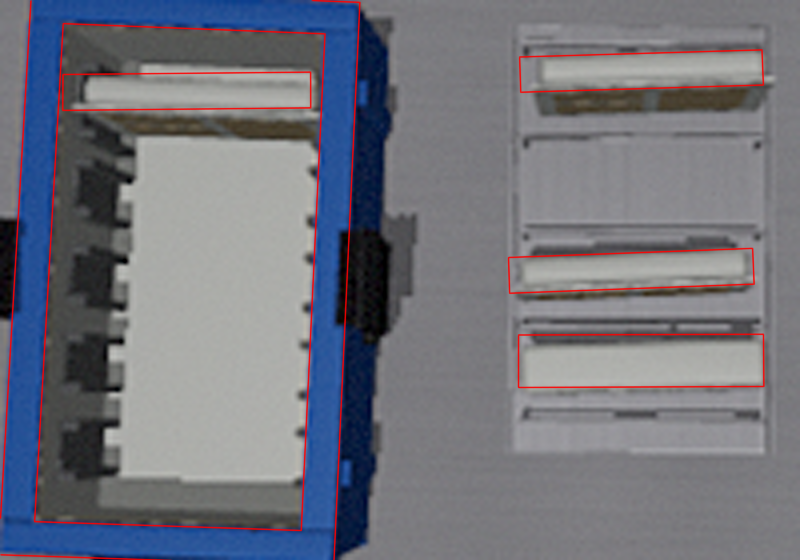

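View pics/ov_scene.png

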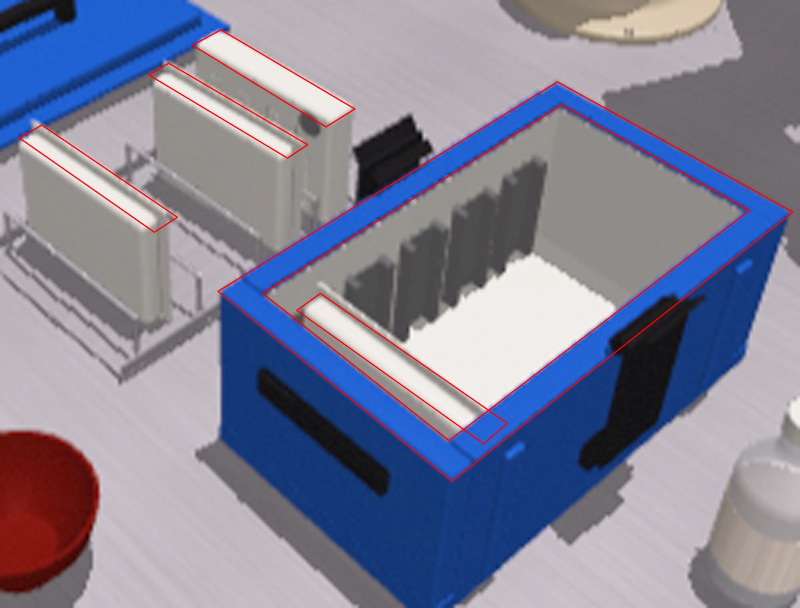

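Carrier and cold plate overlays match in both views. The trays have a smaller body (~138 mm) with a flange on their -x side, so I take their centres from the body ends in the overlay.

```bash
python3 - <<'E'
from h import *
q=lambda u,v,z:back("top",(155+u/4-.1,165+v/4-.1),z).round(4)
# body top edge middle lines (left,right) in overlay px
for l,a,b,z in(("m2",(541,72),(763,65),.113),("m1",(522,275),(745,265),.113),("e",(84,92),(312,92),.122),("cold",(519,363),(763,358),.116)):
    A,B=q(*a,z),q(*b,z); print(l,A,B,((A+B)/2).round(4),"yaw",np.arctan2(-(B-A)[0]*-1,-(B-A)[1])*-1)
c,s=np.cos(-.009),np.sin(-.009)
for x in(-.108,-.054,0,.054,.108): print(x,(.5129+c*x).round(4),(.2716+s*x).round(4))
E
```

```text
m2 [0.6458 0.0624 0.113 ] [ 0.6544 -0.0751  0.113 ] [ 0.6501 -0.0064  0.113 ] yaw -0.062464087547316
m1 [0.5196 0.0703 0.113 ] [ 0.5295 -0.0667  0.113 ] [0.5246 0.0018 0.113 ] yaw -0.07213738315899186
e [0.6235 0.3399 0.122 ] [0.6276 0.2015 0.122 ] [0.6256 0.2707 0.122 ] yaw -0.029615615949927804
cold [0.4655 0.0703 0.116 ] [ 0.4725 -0.0788  0.116 ] [ 0.469  -0.0042  0.116 ] yaw -0.04691390864120824
-0.108 0.4049 0.2726
-0.054 0.4589 0.2721
0 0.5129 0.2716
0.054 0.5669 0.2711
0.108 0.6209 0.2706
```

Call:
{"name": "servo_tool", "arguments": {"increments": [[0,0,-2,0,0,8.5,-1],[0,0,-2,0,0,8.5,-1],[0,0,-2,0,0,8.5,-1],[0,0,0,0,0,8.5,-1],[0,0,0,0,0,8.5,-1]]}}

```text
clock: 1.8
position: [0.1367, 0.5589, 0.3003]
ee_rot: [-0.0, 0.474, 0.881, 0.001]
contact_force: [-0.1, 0.6, -0.1]
width: 0.0855
gripper_force: 0.0
```

Call:
{"name": "servo_tool", "arguments": {"increments": [[0,0,0,0,0,8.5,-1],[0,0,0,0,0,8.5,-1],[0,0,0,0,0,8.5,-1],[0,0,0,0,0,8.5,-1],[0,0,0,0,0,0,-1]]}}

```text
clock: 2.3
position: [0.1366, 0.5586, 0.2993]
ee_rot: [-0.0, 0.708, 0.706, 0.0]
contact_force: [0.0, 0.1, -0.7]
width: 0.0854
gripper_force: 0.0
```

Call:
{"name": "servo_tool", "arguments": {"increments": [[-1.9,3.2,0,0,0,0,0.06],[-1.9,3.2,0,0,0,0,0.06],[-1.9,3.2,0,0,0,0,0.06],[-1.9,3.2,0,0,0,0,0.06],[-1.9,3.2,0,0,0,0,0.06]]}}

```text
clock: 2.8
position: [0.2973, 0.4621, 0.2994]
ee_rot: [-0.0, 0.707, 0.707, 0.0]
contact_force: [0.6, 0.5, 0.1]
width: 0.0401
gripper_force: 0.0
```

Call:
{"name": "servo_tool", "arguments": {"increments": [[-1.9,3.2,0,0,0,0,0.06],[-1.9,3.2,0,0,0,0,0.06],[-1.9,3.2,0,0,0,0,0.06],[-1.9,3.2,0,0,0,0,0.06],[-1.9,3.2,0,0,0,0,0.06]]}}

```text
clock: 3.3
position: [0.457, 0.3663, 0.2994]
ee_rot: [-0.0, 0.707, 0.707, 0.0]
contact_force: [-0.0, 0.8, 0.5]
width: 0.04
gripper_force: 0.0
```

Call:
{"name": "servo_tool", "arguments": {"increments": [[-1.9,3.2,0,0,0,0,0.06],[-1.9,3.2,0,0,0,0,0.06],[-1.9,3.2,0,0,0,0,0.06],[-1.9,3.2,0,0,0,0,0.06],[0,0,0,0,0,0,0.06]]}}

```text
clock: 3.8
position: [0.5876, 0.2877, 0.2981]
ee_rot: [0.001, 0.709, 0.705, -0.0]
contact_force: [-1.1, 0.3, -0.1]
width: 0.0398
gripper_force: 0.0
```

Call:
{"name": "servo_tool", "arguments": {"increments": [[-1.67,3.44,0,0,0,0,0.06],[0,0,4,0,0,0,0.06],[0,0,4,0,0,0,0.06],[0,0,4,0,0,0,0.06],[0,0,2,0,0,0,0.06]]}}

```text
clock: 4.3
position: [0.6151, 0.2735, 0.1552]
ee_rot: [-0.002, 0.707, 0.707, -0.003]
contact_force: [-0.5, -0.5, -0.4]
width: 0.04
gripper_force: 0.0
```

Call:
{"name": "servo_tool", "arguments": {"increments": [[0,0,1,0,0,0,0.06],[0,0,1,0,0,0,0.06],[0,0,1,0,0,0,0.06],[0,0,1,0,0,0,0.06],[0,0,1,0,0,0,0.06]]}}

```text
clock: 4.8
position: [0.6183, 0.2741, 0.1095]
ee_rot: [0.0, 0.708, 0.706, 0.001]
contact_force: [0.2, 0.7, 0.3]
width: 0.04
gripper_force: 0.0
```

Call:
{"name": "servo_tool", "arguments": {"increments": [[-0.15,0.3,0,0,0,0,0.06],[0,0,0.5,0,0,0,0.06],[0,0,0.5,0,0,0,0.06],[0,0,0.4,0,0,0,0.06],[0,0,0,0,0,0,0.06]]}}

```text
clock: 5.3
position: [0.6195, 0.274, 0.108]
ee_rot: [0.001, 0.708, 0.706, 0.003]
contact_force: [-24.9, -3.4, 51.4]
width: 0.0402
gripper_force: 28.5
```

Call:
{"name": "servo_tool", "arguments": {"increments": [[0,0,0,0,0,0,0.8],[0,0,0,0,0,0,0.8],[0,0,0,0,0,0,0.8],[0,0,0,0,0,0,0.8],[0,0,0,0,0,0,0.8]], "squeeze": 40}}

```text
clock: 5.8
position: [0.6264, 0.2741, 0.1088]
ee_rot: [0.005, 0.708, 0.706, 0.009]
contact_force: [-7.4, -2.6, 46.9]
width: 0.0216
gripper_force: 41.1
```

```bash
python3 - <<'E'
from h import *
a=save("top","t2"); b=save("scene","s2")
c=np.hstack([cv2.resize(a[155:310,145:260],(415,560),interpolation=cv2.INTER_CUBIC),cv2.resize(b[220:400,310:433],(383,560),interpolation=cv2.INTER_CUBIC)])
cv2.imwrite("pics/c2.png",c[:,:,::-1]); s=manip.get_state();print(s["position"],s["contact_force"],s["moment"],s["qpos"])
E
```

```text
[0.62641745 0.27407008 0.10877128] [-7.07896143 -2.19274189 46.56966032] [-4.23841356e-01  1.16606424e+00  1.15985037e-03] [ 3.10912029e-01  5.13249840e-01  1.45904921e+00 -3.32801999e-04
  1.14956664e+00  3.14742381e-01]
```

View pics/c2.png

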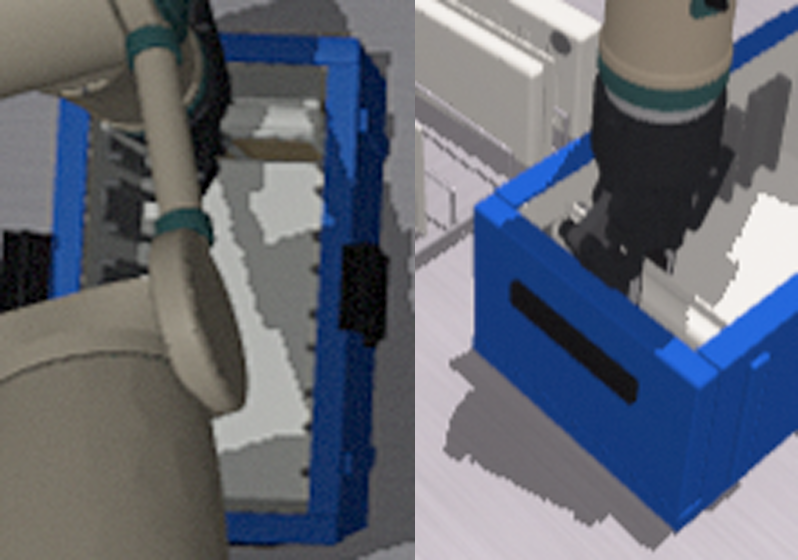

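The picture shows the fingers straddling the tray near the far wall. The push is probably the finger linkage resting on the end-wall rim, so I'll raise now and keep TCP ≥ 0.112 in end slots.

Call:
{"name": "servo_tool", "arguments": {"increments": [[0,0,-0.5,0,0,0,0.8],[0,0,-0.5,0,0,0,0.8],[0,0,-0.5,0,0,0,0.8],[0,0,-0.3,0,0,0,0.8],[0,0,0,0,0,0,0.8]]}}

```text
clock: 6.4
position: [0.6204, 0.2721, 0.1122]
ee_rot: [-0.0, 0.709, 0.706, -0.001]
contact_force: [0.7, 1.0, -3.5]
width: 0.021
gripper_force: 39.1
```

Call:
{"name": "servo_tool", "arguments": {"increments": [[0,0,-2,0,0,0,0.8],[0,0,-3,0,0,0,0.8],[0,0,-4,0,0,0,0.8],[0,0,-4,0,0,0,0.8],[0,0,-3,0,0,0,0.8]]}}

```text
clock: 6.9
position: [0.6211, 0.2724, 0.2747]
ee_rot: [0.0, 0.709, 0.706, 0.0]
contact_force: [1.0, -0.1, -2.5]
width: 0.0212
gripper_force: 39.9
```

Call:
{"name": "servo_tool", "arguments": {"increments": [[0,-2,0,0,0,0,0.8],[0,-3,0,0,0,0,0.8],[0,-3,0,0,0,0,0.8],[0,-2,0,0,0,0,0.8],[0,-0.7,0,0,0,0,0.8]]}}

```text
clock: 7.4
position: [0.5113, 0.2726, 0.2724]
ee_rot: [-0.001, 0.708, 0.706, -0.001]
contact_force: [0.6, 0.1, -3.7]
width: 0.0214
gripper_force: 39.9
```

Call:
{"name": "servo_tool", "arguments": {"increments": [[0,0,0,0,0,0,0.8],[0,0,0,0,0,0,0.8],[0,0,0,0,0,0,0.8],[0,0,0,0,0,0,0.8],[0,0,0,0,0,0,0.8]]}}

```text
clock: 7.9
position: [0.5145, 0.2727, 0.273]
ee_rot: [-0.0, 0.709, 0.705, -0.0]
contact_force: [-1.0, -0.2, -2.8]
width: 0.0214
gripper_force: 39.9
```

```bash
python3 - <<'E'
from ov import *
a=save("top","t3"); b=save("scene","s3"); s=manip.get_state(); p=s["position"]; print(p,s["contact_force"],s["ee_rot"])
out=[]
for n,im,(u0,v0,w,h) in(("top",a,(140,150,130,180)),("scene",b,(320,180,190,240))):
    k=560/h; c=cv2.resize(im[v0:v0+h,u0:u0+w],(int(w*k),560),interpolation=cv2.INTER_CUBIC).copy()
    draw(c,n,(.5129,.2716,-.009),.148,.078,.145,(255,0,0),k,np.array([u0,v0]))
    for zz in(p[2]+.013,p[2]-.097): draw(c,n,(p[0],p[1],-.005),.011,.075,zz,(255,0,0),k,np.array([u0,v0]))
    out.append(c[:,:400])
cv2.imwrite("pics/c3.png",np.hstack(out)[:,:,::-1])
E
```

```text
[0.51414935 0.27272587 0.27311229] [ 0.03411285  0.50210274 -3.18982376] [-5.42010521e-05  7.08688175e-01  7.05521838e-01 -6.03207744e-05]
```

View pics/c3.png

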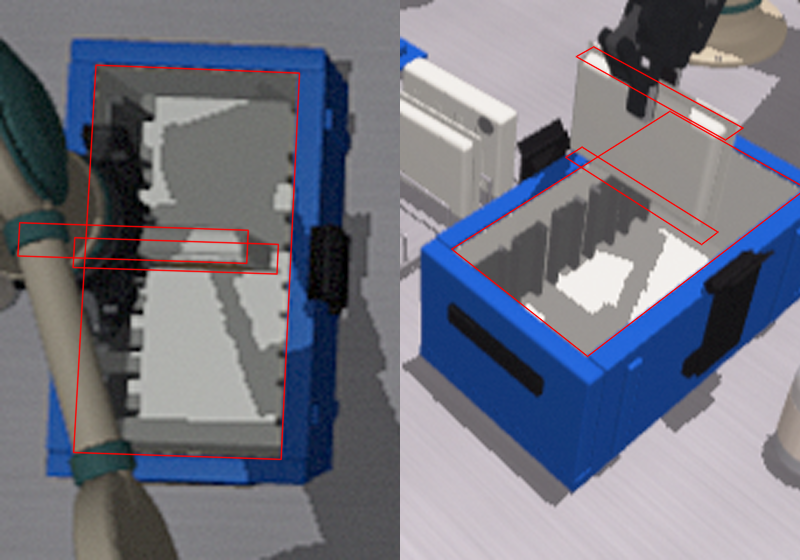

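```bash
cat > hand.py <<'E'
from fit import *
import sys
def corners(p,yaw,h,top):
    c,s=np.cos(yaw),np.sin(yaw)
    return np.array([[p[0]+c*x-s*y,p[1]+s*x+c*y,z] for x in(-h,h) for y in(-.075,.075) for z in(p[2]+top-.11,p[2]+top)])
def check(label,h=.011,top=.013,yaw=-.005):
    a=optics.get_image("top"); b=optics.get_image("scene"); p=manip.get_state()["position"]
    print("tcp",p.round(4))
    rays=[]
    for n in("top","scene"):
        t=finder.tip_of(label,n); s=finder.silhouettes(label,n)
        print(n,"tips",[(round(d["p"],2),np.round(d["at"],1).tolist()) for d in t[:2]],"pred",proj(n,p+[0,0,top-.055]).round(1))
        uv=projs(n,corners(p,yaw,h,top)); print("  pred u/v range",uv.min(0).round(1),uv.max(0).round(1))
        for d in s[:2]:
            v,u=np.where(d["region"]); print("  sil",round(d["p"],2),u.min(),v.min(),u.max(),v.max(),len(u))
        du=proj(n,p+[0,.001,0])-proj(n,p); print("  px per mm y",du.round(2))
        dx=proj(n,p+[.001,0,0])-proj(n,p); print("  px per mm x",dx.round(2))
E
python3 -c "
from hand import *
check('meal_e_mid')"
```

```text
tcp [0.514  0.2728 0.2732]
top tips [(0.73, [192.2, 228.7]), (0.49, [318.9, 187.1])] pred [189.4 229.8]
  pred u/v range [145. 221.] [228.8 237.5]
  sil 0.88 185 221 226 237 555
  px per mm y [-0.48 -0.01]
  px per mm x [ 0.02 -0.48]
scene tips [(0.71, [423.9, 238.3]), (0.5, [279.7, 216.4])] pred [425.1 240.9]
  pred u/v range [390.4 199.3] [466.4 284. ]
  sil 0.76 393 198 463 275 2963
  px per mm y [0.42 0.23]
  px per mm x [-0.34  0.21]
```

Call:
{"name": "servo_tool", "arguments": {"increments": [[-0.12,-0.12,0,0,0,0,0.8],[0,0,1.5,0,0,0,0.8],[0,0,1,0,0,0,0.8],[0,0,1,0,0,0,0.8],[0,0,1,0,0,0,0.8]]}}

```text
clock: 8.8
position: [0.5133, 0.2768, 0.2313]
ee_rot: [-0.003, 0.709, 0.705, 0.006]
contact_force: [-4.6, 17.3, 22.9]
width: 0.0214
gripper_force: 45.3
```

Call:
{"name": "servo_tool", "arguments": {"increments": [[0,0,0.8,0,0,0,0.8],[0,0,0.8,0,0,0,0.8],[0,0,0.8,0,0,0,0.8],[0,0,0.8,0,0,0,0.8],[0,0,0,0,0,0,0.8]]}}

```text
clock: 9.3
position: [0.5153, 0.289, 0.2054]
ee_rot: [-0.009, 0.71, 0.704, 0.018]
contact_force: [-6.9, 34.6, 26.5]
width: 0.0214
gripper_force: 62.6
```

Call:
{"name": "servo_tool", "arguments": {"increments": [[0,0,-1.5,0,0,0,0.8],[0,0,-2,0,0,0,0.8],[0,0,-2,0,0,0,0.8],[0,0,-2,0,0,0,0.8],[0,0,0,0,0,0,0.8]]}}

```text
clock: 9.8
position: [0.5141, 0.2723, 0.274]
ee_rot: [0.001, 0.709, 0.706, 0.003]
contact_force: [0.1, 1.0, -2.7]
width: 0.0212
gripper_force: 54.0
```

```bash
python3 - <<'E'
from hand import *
from ov import draw
check('meal_e_mid')
a=optics.get_image("top");b=optics.get_image("scene"); s=manip.get_state(); p=s["position"]; print(s["contact_force"],s["ee_rot"])
out=[]
for n,im,(u0,v0,w,h) in(("top",a,(140,190,95,70)),("scene",b,(370,180,110,110))):
    k=4.2 if n=="top" else 5; c=cv2.resize(im[v0:v0+h,u0:u0+w],None,fx=k,fy=k,interpolation=cv2.INTER_CUBIC).copy(); c=cv2.copyMakeBorder(c,0,560-c.shape[0],0,0,cv2.BORDER_CONSTANT)
    draw(c,n,(.5129,.2716,-.009),.148,.078,.145,(255,0,0),k,np.array([u0,v0]))
    for zz in(p[2]+.013,p[2]-.097): draw(c,n,(p[0],p[1],-.005),.011,.075,zz,(255,0,0),k,np.array([u0,v0]))
    out.append(c[:,:400])
cv2.imwrite("pics/c4.png",np.hstack(out)[:,:,::-1])
E
```

```text
tcp [0.5125 0.2716 0.2708]
top tips [(0.7, [193.8, 229.7])] pred [190.3 230.6]
  pred u/v range [146.  221.9] [229.5 238.2]
  sil 0.97 186 223 232 236 544
  px per mm y [-0.48 -0.01]
  px per mm x [ 0.02 -0.48]
scene tips [(0.97, [423.1, 230.9])] pred [425.  241.3]
  pred u/v range [390.4 199.8] [466.1 284.2]
  sil 0.78 388 189 464 273 2812
  px per mm y [0.42 0.23]
  px per mm x [-0.34  0.21]
[ 0.15279919  0.59347168 -3.03468983] [-4.36683391e-04  7.08613815e-01  7.05595868e-01 -8.60680189e-04]
```

View pics/c4.png

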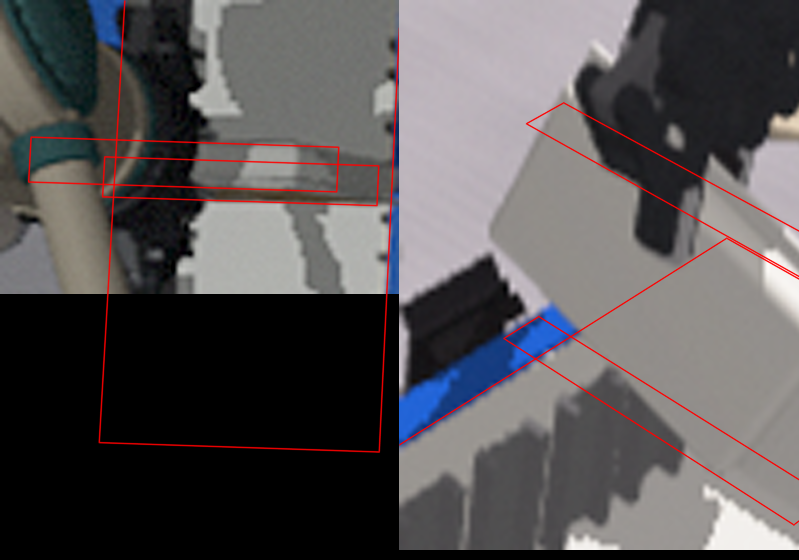

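The tray's -y bottom corner caught the rim and it pitched about 15-20° in the grip, which means I had gripped it a few mm off centre. I'll stand it on free table at about (0.28, 0.21) to level it and regrasp it centred.

Call:
{"name": "servo_tool", "arguments": {"increments": [[0,0,-3,0,0,0,0.8],[0,0,-3,0,0,0,0.8],[-1,-4,0,0,0,0,0.8],[-1,-4,0,0,0,0,0.8],[-1,-4,0,0,0,0,0.8]]}}

```text
clock: 10.7
position: [0.3912, 0.2417, 0.3308]
ee_rot: [-0.0, 0.709, 0.706, -0.0]
contact_force: [-1.0, -0.0, -1.9]
width: 0.0213
gripper_force: 51.2
```

Call:
{"name": "servo_tool", "arguments": {"increments": [[-1,-4,0,0,0,0,0.8],[-1,-4,0,0,0,0,0.8],[-1,-3.3,0,0,0,0,0.8],[0,0,0,0,0,0,0.8],[0,0,0,0,0,0,0.8]]}}

```text
clock: 11.2
position: [0.2791, 0.2125, 0.3316]
ee_rot: [0.0, 0.708, 0.706, 0.001]
contact_force: [0.1, 0.4, -3.2]
width: 0.0211
gripper_force: 51.4
```

Call:
{"name": "servo_tool", "arguments": {"increments": [[0,0,4,0,0,0,0.8],[0,0,4,0,0,0,0.8],[0,0,4,0,0,0,0.8],[0,0,4,0,0,0,0.8],[0,0,0,0,0,0,0.8]]}}

```text
clock: 11.7
position: [0.2762, 0.2108, 0.167]
ee_rot: [-0.002, 0.709, 0.705, -0.006]
contact_force: [-1.4, -0.6, -3.4]
width: 0.0212
gripper_force: 51.2
```

Call:
{"name": "servo_tool", "arguments": {"increments": [[0,0,1.5,0,0,0,0.8],[0,0,1.5,0,0,0,0.8],[0,0,1,0,0,0,0.8],[0,0,0.5,0,0,0,0.8],[0,0,0.5,0,0,0,0.8]], "squeeze": 20}}

```text
clock: 12.2
position: [0.2805, 0.2131, 0.1218]
ee_rot: [0.0, 0.709, 0.706, 0.001]
contact_force: [-0.7, -0.9, -3.3]
width: 0.0209
gripper_force: 51.2
```

Call:
{"name": "servo_tool", "arguments": {"increments": [[0,0,0.5,0,0,0,0.8],[0,0,0.5,0,0,0,0.8],[0,0,0.4,0,0,0,0.8],[0,0,0.3,0,0,0,0.8],[0,0,0.2,0,0,0,0.8]]}}

```text
clock: 12.7
position: [0.2809, 0.2106, 0.1064]
ee_rot: [0.003, 0.707, 0.707, -0.001]
contact_force: [-7.6, -19.8, 62.3]
width: 0.0211
gripper_force: 60.6
```

Call:
{"name": "servo_tool", "arguments": {"increments": [[0,0,-0.3,0,0,0,0.8],[0,0,-0.2,0,0,0,0.6],[0,0,0,0,0,0,0.45],[0,0,0,0,0,0,0.4],[0,0,0,0,0,0,0.4]]}}

```text
clock: 13.2
position: [0.2793, 0.2127, 0.1071]
ee_rot: [-0.0, 0.709, 0.706, -0.0]
contact_force: [-0.0, -0.6, -0.1]
width: 0.0256
gripper_force: 0.0
```

Call:
{"name": "servo_tool", "arguments": {"increments": [[0,0,0,0,0,0,0.4],[0,0,0,0,0,0,0.2],[0,0,0,0,0,0,0],[0,0,-3,0,0,0,0],[0,0,-3,0,0,0,0]]}}

```text
clock: 13.7
position: [0.2785, 0.2122, 0.1674]
ee_rot: [-0.001, 0.709, 0.706, -0.001]
contact_force: [1.3, -0.2, 0.2]
width: 0.0426
gripper_force: 0.0
```

```bash
python3 - <<'E'
from hand import *
a=save("top","t5");b=save("scene","s5")
for n in("top","scene"):
  for l in("meal_e_mid","meal_a_mid"):
    for d in finder.tip_of(l,n)[:4]: print(l,n,round(d["p"],2),np.round(d["at"],1),back(n,d["at"],.055).round(3))
c=np.hstack([cv2.resize(a[250:370,170:290],(400,400),interpolation=cv2.INTER_CUBIC),cv2.resize(b[180:300,400:520],(400,400),interpolation=cv2.INTER_CUBIC)])
cv2.imwrite("pics/c5.png",c[:,:,::-1]); s=manip.get_state(); print(s["position"],s["contact_force"],s["width"])
for z in(.11,0.0): print(z,proj("top",(.28,.21,z)),proj("scene",(.28,.21,z)))
E
```

```text
meal_a_mid top 0.66 [314.6 185.5] [0.652 0.001 0.055]
meal_e_mid scene 0.94 [448.  240.1] [0.28  0.187 0.055]
meal_a_mid scene 0.88 [290.2 264.2] [ 0.64  -0.012  0.055]
[0.27849719 0.21217255 0.16641913] [-0.65975546 -0.26929394  0.06105591] 0.04244416819966544
0.11 [224.68906185 330.81469543] [459.30849681 227.25111545]
0.0 [232.50896871 324.66309025] [451.82993244 260.61399081]
```

View pics/c5.png

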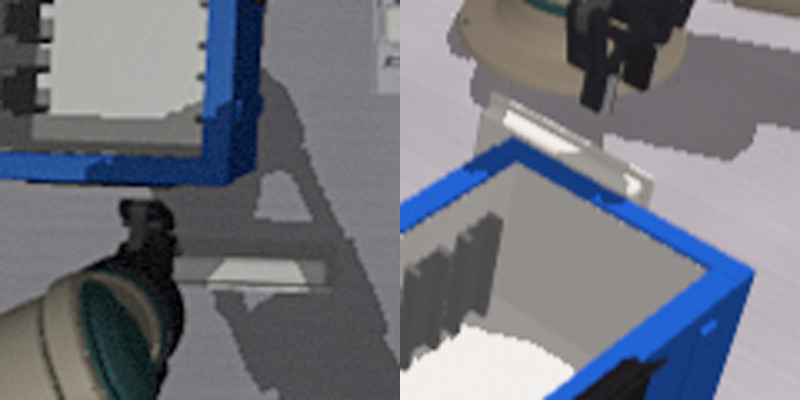

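```bash
python3 - <<'E'
from h import *
for n,uv in(("scene",(427.2,208.8)),("scene",(476.5,233.2)),("top",(268.2,335.5)),("top",(222,333))): print(n,back(n,uv,.11).round(4))
E
```

```text
scene [0.2753 0.1067 0.11  ]
scene [0.2692 0.2519 0.11  ]
top [0.2711 0.1045 0.11  ]
top [0.2746 0.2163 0.11  ]
```

Call:
{"name": "servo_tool", "arguments": {"increments": [[-1.6,0.3,0,0,0,0,0],[-1.6,0,0,0,0,0,0],[0,0,0,0,0,0,0],[0,0,3,0,0,0,0],[0,0,2,0,0,0,0]]}}

```text
clock: 14.5
position: [0.2816, 0.1807, 0.1159]
ee_rot: [-0.0, 0.709, 0.705, -0.0]
contact_force: [0.0, 0.1, 0.1]
width: 0.0428
gripper_force: 0.0
```

Call:
{"name": "servo_tool", "arguments": {"increments": [[0,0,1,0,0,0,0],[0,0,1,0,0,0,0],[0,0,0.7,0,0,0,0],[0,0,0,0,0,0,0],[0,0,0,0,0,0,0]]}}

```text
clock: 15.0
position: [0.2822, 0.1808, 0.0902]
ee_rot: [-0.0, 0.709, 0.706, -0.0]
contact_force: [0.2, 0.1, -0.3]
width: 0.0427
gripper_force: 0.0
```

Call:
{"name": "servo_tool", "arguments": {"increments": [[0,0,0,0,0,0,0.8],[0,0,0,0,0,0,0.8],[0,0,0,0,0,0,0.8],[0,0,0,0,0,0,0.8],[0,0,0,0,0,0,0.8]], "squeeze": 60}}

```text
clock: 15.5
position: [0.2815, 0.1808, 0.0908]
ee_rot: [-0.001, 0.709, 0.705, -0.0]
contact_force: [-3.2, 0.7, 5.0]
width: 0.021
gripper_force: 58.9
```

Call:
{"name": "servo_tool", "arguments": {"increments": [[0,0,-2,0,0,0,0.8],[0,0,-4,0,0,0,0.8],[0,0,-5,0,0,0,0.8],[0,0,-5,0,0,0,0.8],[0,0,-4,0,0,0,0.8]]}}

```text
clock: 16.0
position: [0.2824, 0.1805, 0.293]
ee_rot: [0.001, 0.709, 0.706, 0.001]
contact_force: [0.8, 0.6, -3.5]
width: 0.021
gripper_force: 60.0
```

Call:
{"name": "servo_tool", "arguments": {"increments": [[1.5,4,0,0,0,0,0.8],[1.5,4,0,0,0,0,0.8],[1.5,4,0,0,0,0,0.8],[1.5,4,0,0,0,0,0.8],[1.5,4,0,0,0,0,0.8]]}}

```text
clock: 16.5
position: [0.4838, 0.255, 0.2896]
ee_rot: [-0.0, 0.709, 0.706, -0.0]
contact_force: [0.8, 0.6, -3.1]
width: 0.0211
gripper_force: 59.9
```

Call:
{"name": "servo_tool", "arguments": {"increments": [[1.6,3,0,0,0,0,0.8],[0,0,0,0,0,0,0.8],[0,0,0,0,0,0,0.8],[0,0,0,0,0,0,0.8],[0,0,0,0,0,0,0.8]]}}

```text
clock: 17.0
position: [0.5114, 0.2702, 0.2906]
ee_rot: [-0.0, 0.709, 0.706, -0.0]
contact_force: [0.4, 0.5, -2.6]
width: 0.021
gripper_force: 60.0
```

```bash
python3 - <<'E'
from hand import *
from ov import draw
check('meal_e_mid',top=.02)
a=save("top","t6");b=save("scene","s6"); s=manip.get_state(); p=s["position"]; print(s["contact_force"],s["ee_rot"])
out=[]
for n,im,(u0,v0,w,h) in(("top",a,(140,190,95,70)),("scene",b,(370,160,110,120))):
    k=4.2 if n=="top" else 5; c=cv2.resize(im[v0:v0+h,u0:u0+w],None,fx=k,fy=k,interpolation=cv2.INTER_CUBIC).copy(); c=cv2.copyMakeBorder(c,0,600-c.shape[0],0,0,cv2.BORDER_CONSTANT)
    draw(c,n,(.5129,.2716,-.009),.148,.078,.145,(255,0,0),k,np.array([u0,v0]))
    for zz in(p[2]+.02,p[2]-.09): draw(c,n,(p[0],p[1],-.005),.011,.075,zz,(255,0,0),k,np.array([u0,v0]))
    out.append(c[:,:400] if n=="top" else c[:,:400])
cv2.imwrite("pics/c6.png",np.hstack([out[0][:,:250-0] if 0 else out[0],out[1]])[:,:,::-1])
E
```

```text
tcp [0.5117 0.2703 0.2909]
top tips [] pred [187.4 229.9]
  pred u/v range [141.6 221. ] [227.9 237.8]
  sil 0.92 183 223 226 237 573
  px per mm y [-0.49 -0.01]
  px per mm x [ 0.02 -0.49]
scene tips [(0.88, [427.8, 226.6])] pred [426.5 229.8]
  pred u/v range [391.2 187.8] [468.6 273.4]
  sil 0.98 394 189 466 266 3035
  px per mm y [0.43 0.23]
  px per mm x [-0.34  0.21]
[-0.40590884 -0.33722047 -3.14078466] [7.60078253e-05 7.08580699e-01 7.05629744e-01 2.27835525e-04]
```

View pics/c6.png

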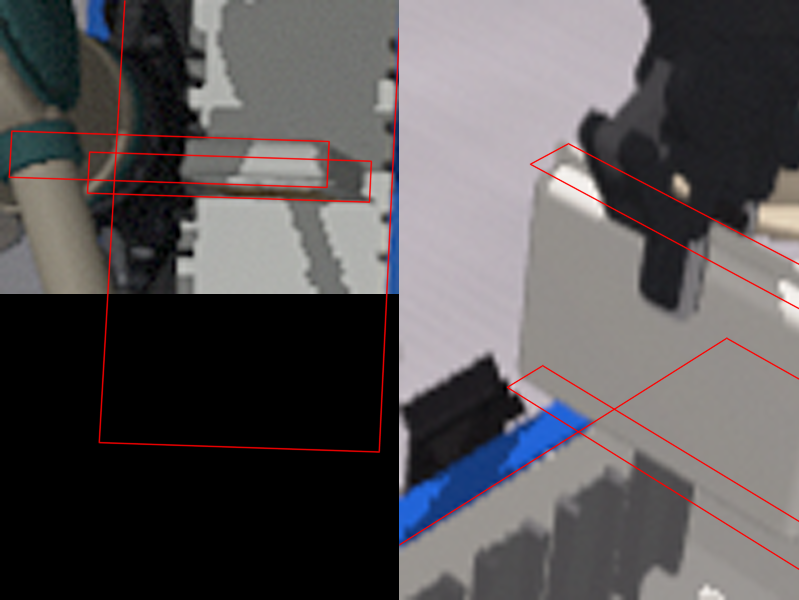

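Call:
{"name": "servo_tool", "arguments": {"increments": [[0.18,0.12,0,0,0,0,0.8],[0,0,1.5,0,0,0,0.8],[0,0,1.5,0,0,0,0.8],[0,0,1,0,0,0,0.8],[0,0,0,0,0,0,0.8]]}}

```text
clock: 17.9
position: [0.5129, 0.2721, 0.2486]
ee_rot: [-0.001, 0.709, 0.706, -0.002]
contact_force: [0.4, 0.4, -2.3]
width: 0.0211
gripper_force: 60.0
```

Call:
{"name": "servo_tool", "arguments": {"increments": [[0,0,0.5,0,0,0,0.8],[0,0,0.5,0,0,0,0.8],[0,0,0.5,0,0,0,0.8],[0,0,0,0,0,0,0.8],[0,0,0,0,0,0,0.8]]}}

```text
clock: 18.4
position: [0.5138, 0.2724, 0.2353]
ee_rot: [-0.0, 0.709, 0.706, 0.0]
contact_force: [-0.1, -0.3, -3.1]
width: 0.0211
gripper_force: 60.1
```

Call:
{"name": "servo_tool", "arguments": {"increments": [[0,0,0.4,0,0,0,0.8],[0,0,0.4,0,0,0,0.8],[0,0,0.4,0,0,0,0.8],[0,0,0.4,0,0,0,0.8],[0,0,0,0,0,0,0.8]]}}

```text
clock: 18.9
position: [0.5133, 0.2722, 0.2184]
ee_rot: [-0.0, 0.709, 0.706, -0.001]
contact_force: [0.9, 0.1, -3.4]
width: 0.0209
gripper_force: 60.1
```

Call:
{"name": "servo_tool", "arguments": {"increments": [[0,0,0.4,0,0,0,0.8],[0,0,0.4,0,0,0,0.8],[0,0,0.4,0,0,0,0.8],[0,0,0.3,0,0,0,0.8],[0,0,0,0,0,0,0.8]]}}

```text
clock: 19.4
position: [0.5134, 0.2723, 0.2037]
ee_rot: [-0.0, 0.709, 0.706, -0.001]
contact_force: [0.4, 0.9, -2.4]
width: 0.0211
gripper_force: 60.1
```

Call:
{"name": "servo_tool", "arguments": {"increments": [[0,0,0.5,0,0,0,0.8],[0,0,0.5,0,0,0,0.8],[0,0,0.5,0,0,0,0.8],[0,0,0.5,0,0,0,0.8],[0,0,0,0,0,0,0.8]]}}

```text
clock: 19.9
position: [0.5132, 0.2721, 0.1832]
ee_rot: [-0.0, 0.709, 0.706, -0.001]
contact_force: [-0.8, 0.8, -2.4]
width: 0.0212
gripper_force: 60.1
```

Call:
{"name": "servo_tool", "arguments": {"increments": [[0,0,0.6,0,0,0,0.8],[0,0,0.6,0,0,0,0.8],[0,0,0.6,0,0,0,0.8],[0,0,0.6,0,0,0,0.8],[0,0,0,0,0,0,0.8]]}}

```text
clock: 20.4
position: [0.5131, 0.2722, 0.1591]
ee_rot: [-0.001, 0.709, 0.706, -0.001]
contact_force: [0.1, 0.0, -3.2]
width: 0.021
gripper_force: 60.1
```

Call:
{"name": "servo_tool", "arguments": {"increments": [[0,0,1,0,0,0,0.8],[0,0,1,0,0,0,0.8],[0,0,1,0,0,0,0.8],[0,0,1,0,0,0,0.8],[0,0,0.7,0,0,0,0.8]]}}

```text
clock: 20.9
position: [0.5133, 0.2722, 0.1119]
ee_rot: [-0.0, 0.709, 0.706, -0.001]
contact_force: [0.5, -0.9, -2.9]
width: 0.0208
gripper_force: 60.1
```

Call:
{"name": "servo_tool", "arguments": {"increments": [[0,0,0.3,0,0,0,0.8],[0,0,0.3,0,0,0,0.8],[0,0,0.1,0,0,0,0.8],[0,0,0,0,0,0,0.8],[0,0,0,0,0,0,0.8]]}}

```text
clock: 21.4
position: [0.514, 0.2725, 0.1067]
ee_rot: [0.0, 0.709, 0.706, 0.0]
contact_force: [0.4, -0.4, -3.4]
width: 0.0213
gripper_force: 60.2
```

Call:
{"name": "servo_tool", "arguments": {"increments": [[0,0,0.15,0,0,0,0.8],[0,0,0,0,0,0,0.6],[0,0,0,0,0,0,0.3],[0,0,0,0,0,0,0.1],[0,0,0,0,0,0,0.1]]}}

```text
clock: 21.9
position: [0.514, 0.2724, 0.105]
ee_rot: [0.0, 0.709, 0.706, 0.0]
contact_force: [0.3, -0.0, -0.1]
width: 0.0382
gripper_force: 0.0
```

Call:
{"name": "servo_tool", "arguments": {"increments": [[0,0,-1,0,0,0,0.1],[0,0,-3,0,0,0,0.1],[0,0,-4.5,0,0,0,0.1],[0,0,-4.5,0,0,0,0.1],[0,0,-4.5,0,0,0,0.1]]}}

```text
clock: 22.4
position: [0.5136, 0.2723, 0.2824]
ee_rot: [0.0, 0.709, 0.706, 0.0]
contact_force: [1.2, 0.3, 0.0]
width: 0.038
gripper_force: 0.0
```

```bash
cat > meas.py <<'E'
from hand import *
def meas(label,x,z0,h=.011,yaw=.06):
    from scipy.optimize import brentq
    for n in("top","scene"):
        optics.get_image(n)
        for d in finder.silhouettes(label,n)[:3]:
            v,u=np.where(d["region"]); lo,hi=u.min(),u.max(); 
            f=lambda y:(lambda U:(U.min()+U.max())/2-(lo+hi)/2)(projs(n,corners((x,y,z0),yaw,h,.11))[:,0])
            U=projs(n,corners((x,0,z0),yaw,h,.11))[:,0]
            try: y=round(brentq(f,-.2,.2),4)
            except Exception: y=None
            print(label,n,round(d["p"],2),(lo,v.min(),hi,v.max()),"width",hi-lo,"pred",round(np.ptp(U),1),"y",y)
E
python3 - <<'E'
from meas import *
print("m1");meas("meal_a_mid",.526,.006)
print("m2");meas("meal_a_mid",.651,.006)
print("cold");meas("cold_mid",.469,.006,.016,.035)
T=optics.get_image("top"); S=optics.get_image("scene")
for l,hx,z,i in(("m1",.003,.116,(.517,0,.06)),("m2",.003,.116,(.642,0,.06))): print(l,"lip",fit({"top":T},[(hx,.075)],z,i,(.006,.008,.03))[0].round(4),fit({"scene":S},[(hx,.075)],z,i,(.006,.008,.03))[0].round(4))
E
```

```text
m1
meal_a_mid top 0.77 (np.int64(288), np.int64(177), np.int64(346), np.int64(193)) width 58 pred 61.4 y -0.0072
meal_a_mid scene 0.8 (np.int64(266), np.int64(234), np.int64(313), np.int64(294)) width 47 pred 49.2 y -0.1632
meal_a_mid scene 0.67 (np.int64(321), np.int64(205), np.int64(369), np.int64(263)) width 48 pred 49.2 y 0.057
m2
meal_a_mid top 0.2 (np.int64(378), np.int64(176), np.int64(454), np.int64(302)) width 76 pred 60.9 y None
meal_a_mid scene 0.72 (np.int64(266), np.int64(233), np.int64(313), np.int64(295)) width 47 pred 50.7 y -0.0007
meal_a_mid scene 0.65 (np.int64(401), np.int64(254), np.int64(414), np.int64(269)) width 13 pred 50.7 y None
cold
cold_mid top 0.7 (np.int64(284), np.int64(249), np.int64(345), np.int64(262)) width 61 pred 61.4 y -0.0026
cold_mid scene 0.57 (np.int64(321), np.int64(205), np.int64(369), np.int64(263)) width 48 pred 51.0 y -0.0037
m1 lip [ 0.5113 -0.0015  0.0665] [0.5249 0.0016 0.068 ]
m2 lip [ 0.6392 -0.0075  0.0666] [ 0.6448 -0.0059  0.038 ]
```

Call:
{"name": "servo_tool", "arguments": {"increments": [[-4.5,0.2,0,0,0,0,0.1],[-4.5,0.2,0,0,0,0,0.1],[-4.5,0.2,0,0,0,0,0.1],[-4.5,0.2,0,0,0,0,0.1],[-4.5,0.2,0,0,0,0,0.1]]}}

```text
clock: 23.6
position: [0.5227, 0.0458, 0.2798]
ee_rot: [0.0, 0.708, 0.706, 0.0]
contact_force: [0.6, -0.8, 0.2]
width: 0.0383
gripper_force: 0.0
```

Call:
{"name": "servo_tool", "arguments": {"increments": [[-4.6,0.2,0,0,0,0,0.1],[0,0,0,0,0,-4,0.1],[0,0,4,0,0,0,0.1],[0,0,4,0,0,0,0.1],[0,0,0,0,0,0,0.1]]}}

```text
clock: 24.1
position: [0.5205, 0.0016, 0.1949]
ee_rot: [-0.005, 0.684, 0.73, -0.003]
contact_force: [-1.4, 0.6, -0.0]
width: 0.0384
gripper_force: 0.0
```

Call:
{"name": "servo_tool", "arguments": {"increments": [[0,0,0,0,0,0,0.1],[0,0,0,0,0,0,0.1],[0,0,0,0,0,0,0.1],[0,0,0,0,0,0,0.1],[0,0,0,0,0,0,0.1]]}}

```text
clock: 24.6
position: [0.5252, 0.0014, 0.2008]
ee_rot: [0.001, 0.683, 0.73, 0.001]
contact_force: [-0.8, 0.0, 0.1]
width: 0.0382
gripper_force: 0.0
```

Call:
{"name": "servo_tool", "arguments": {"increments": [[0,0,3,0,0,0,0.1],[0,0,2.5,0,0,0,0.1],[0,0,1,0,0,0,0.1],[0,0,0.5,0,0,0,0.1],[0,0,0.5,0,0,0,0.1]]}}

```text
clock: 25.1
position: [0.5255, 0.0013, 0.1253]
ee_rot: [0.001, 0.683, 0.73, 0.0]
contact_force: [0.4, 0.0, 1.2]
width: 0.0382
gripper_force: 0.0
```

Call:
{"name": "servo_tool", "arguments": {"increments": [[0,0,0.8,0,0,0,0.1],[0,0,0.8,0,0,0,0.1],[0,0,0.8,0,0,0,0.1],[0,0,0.6,0,0,0,0.1],[0,0,0,0,0,0,0.1]]}}

```text
clock: 25.6
position: [0.524, 0.0014, 0.0938]
ee_rot: [-0.001, 0.684, 0.73, -0.001]
contact_force: [-0.7, 0.5, 0.7]
width: 0.0389
gripper_force: 0.0
```

Clear. Grip, lift, and bring it over slot -54.

Call:
{"name": "servo_tool", "arguments": {"increments": [[0,0,0,0,0,0,0.8],[0,0,0,0,0,0,0.8],[0,0,0,0,0,0,0.8],[0,0,0,0,0,0,0.8],[0,0,0,0,0,0,0.8]], "squeeze": 60}}

```text
clock: 26.1
position: [0.525, 0.0013, 0.095]
ee_rot: [0.0, 0.684, 0.73, 0.0]
contact_force: [1.0, -0.7, -1.3]
width: 0.0211
gripper_force: 59.1
```

Call:
{"name": "servo_tool", "arguments": {"increments": [[0,0,-2,0,0,0,0.8],[0,0,-4,0,0,0,0.8],[0,0,-4.5,0,0,0,0.8],[0,0,-4.5,0,0,0,0.8],[0,0,-4.5,0,0,0,0.8]]}}

```text
clock: 26.6
position: [0.5235, 0.0015, 0.2908]
ee_rot: [-0.001, 0.684, 0.73, -0.001]
contact_force: [0.8, -0.8, -4.1]
width: 0.0211
gripper_force: 59.9
```

Call:
{"name": "servo_tool", "arguments": {"increments": [[0,0,0,0,0,4.2,0.8],[4.5,-1,0,0,0,0,0.8],[4.5,-1,0,0,0,0,0.8],[4.5,-1,0,0,0,0,0.8],[4.5,-1,0,0,0,0,0.8]]}}

```text
clock: 27.1
position: [0.4846, 0.1829, 0.289]
ee_rot: [-0.001, 0.71, 0.704, -0.001]
contact_force: [0.8, -0.1, -3.0]
width: 0.0212
gripper_force: 59.9
```

Call:
{"name": "servo_tool", "arguments": {"increments": [[4.5,-1,0,0,0,0,0.8],[4.5,-1.2,0,0,0,0,0.8],[0,0,0,0,0,0,0.8],[0,0,0,0,0,0,0.8],[0,0,0,0,0,0,0.8]]}}

```text
clock: 27.6
position: [0.4644, 0.271, 0.2892]
ee_rot: [0.0, 0.71, 0.704, -0.001]
contact_force: [-0.0, 0.3, -3.9]
width: 0.0212
gripper_force: 59.8
```

```bash
python3 - <<'E'
from hand import *
check('meal_a_mid',top=.022)
s=manip.get_state(); print(s["contact_force"],s["ee_rot"])
E
```

```text
tcp [0.4649 0.2706 0.2895]
top tips [(0.62, [316.2, 184.7])] pred [186.2 252. ]
  pred u/v range [140.1 244.4] [226.9 258.7]
  sil 0.65 289 177 347 193 866
  px per mm y [-0.49 -0.01]
  px per mm x [ 0.02 -0.49]
scene tips [] pred [441.9 219.9]
  pred u/v range [406.2 179.2] [484.2 262.2]
  sil 0.7 352 285 367 304 191
  sil 0.69 266 233 313 295 1674
  px per mm y [0.43 0.22]
  px per mm x [-0.32  0.2 ]
[ 0.0327809  -0.50982716 -3.93352426] [3.82177210e-06 7.10379628e-01 7.03818715e-01 1.87070713e-05]
```

```bash
python3 - <<'E'
from hand import *
for l in("meal_e_mid","meal_d_mid","meal_b_mid","cold_mid"):
  for n in("top","scene"):
    optics.get_image(n)
    for d in finder.silhouettes(l,n)[:4]:
        v,u=np.where(d["region"]); print(l,n,round(d["p"],2),u.min(),v.min(),u.max(),v.max(),len(u))
E
```

```text
meal_e_mid top 0.84 181 229 233 240 560
meal_e_mid top 0.28 153 219 158 225 34
meal_e_mid scene 0.8 388 260 446 318 1933
meal_d_mid top 0.45 153 219 158 225 31
meal_d_mid scene 0.61 411 181 484 256 3065
cold_mid top 0.6 285 249 345 263 788
cold_mid scene 0.57 321 205 369 263 1828
```

```bash
cat > vis.py <<'E'
from ov import *
def vis(name,top,h=.011,yaw=-.008,wins=None):
    p=manip.get_state()["position"]; out=[]
    for n in("top","scene"):
        im=optics.get_image(n); c0=proj(n,p+[0,0,top-.05]); k=4
        w,hh=(100,75) if n=="top" else (100,130)
        u0,v0=int(c0[0]-(20 if n=="top" else 50)),int(c0[1]-hh*.5); 
        c=cv2.resize(im[v0:v0+hh,u0:u0+w],None,fx=k,fy=k,interpolation=cv2.INTER_CUBIC).copy(); c=cv2.copyMakeBorder(c,0,520-c.shape[0],0,0,cv2.BORDER_CONSTANT)
        draw(c,n,(.5129,.2716,-.009),.148,.078,.145,(255,0,0),k,np.array([u0,v0]))
        for zz in(p[2]+top,p[2]+top-.11): draw(c,n,(p[0],p[1],yaw),h,.075,zz,(255,0,0),k,np.array([u0,v0]))
        out.append(c)
    cv2.imwrite(f"pics/{name}.png",np.hstack(out)[:,:,::-1])
E
python3 -c "
from vis import *
vis('c7',.021)"
```

```text
(no output)
```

View pics/c7.png

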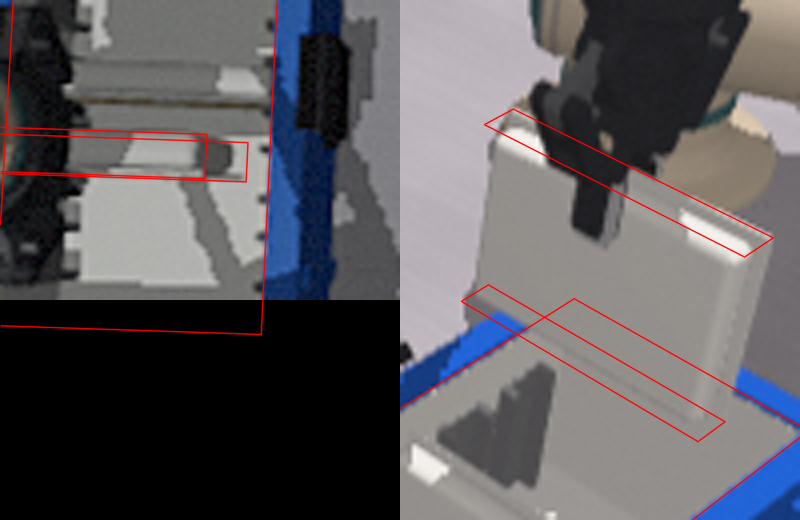

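Call:
{"name": "servo_tool", "arguments": {"increments": [[0.08,-0.58,0,0,0,0,0.8],[0,0,1.5,0,0,0,0.8],[0,0,1.5,0,0,0,0.8],[0,0,1,0,0,0,0.8],[0,0,0,0,0,0,0.8]]}}

```text
clock: 29.3
position: [0.4577, 0.2723, 0.2483]
ee_rot: [-0.001, 0.71, 0.704, -0.002]
contact_force: [-0.4, 0.0, -3.3]
width: 0.0212
gripper_force: 59.7
```

Call:
{"name": "servo_tool", "arguments": {"increments": [[0,0,0.5,0,0,0,0.8],[0,0,0.4,0,0,0,0.8],[0,0,0.4,0,0,0,0.8],[0,0,0.4,0,0,0,0.8],[0,0,0,0,0,0,0.8]]}}

```text
clock: 29.8
position: [0.4586, 0.2725, 0.2322]
ee_rot: [-0.0, 0.71, 0.704, -0.001]
contact_force: [-0.2, -0.0, -3.8]
width: 0.021
gripper_force: 59.8
```

Call:
{"name": "servo_tool", "arguments": {"increments": [[0,0,0.4,0,0,0,0.8],[0,0,0,0,0,0,0.8],[0,0,0,0,0,0,0.8],[0,0,0,0,0,0,0.8],[0,0,0,0,0,0,0.8]]}}

```text
clock: 30.3
position: [0.459, 0.2727, 0.229]
ee_rot: [0.0, 0.71, 0.704, 0.0]
contact_force: [-0.3, 1.0, -3.6]
width: 0.0211
gripper_force: 59.8
```

Call:
{"name": "servo_tool", "arguments": {"increments": [[0,0,0.4,0,0,0,0.8],[0,0,0.4,0,0,0,0.8],[0,0,0.4,0,0,0,0.8],[0,0,0.4,0,0,0,0.8],[0,0,0,0,0,0,0.8]]}}

```text
clock: 30.8
position: [0.4584, 0.2725, 0.2119]
ee_rot: [-0.0, 0.71, 0.704, -0.001]
contact_force: [-0.0, 0.5, -3.4]
width: 0.0209
gripper_force: 59.8
```

Call:
{"name": "servo_tool", "arguments": {"increments": [[0,0,0.5,0,0,0,0.8],[0,0,0.5,0,0,0,0.8],[0,0,0.5,0,0,0,0.8],[0,0,0.5,0,0,0,0.8],[0,0,0,0,0,0,0.8]]}}

```text
clock: 31.3
position: [0.4583, 0.2724, 0.1918]
ee_rot: [-0.0, 0.71, 0.704, -0.001]
contact_force: [-0.6, -0.5, -4.5]
width: 0.0207
gripper_force: 59.7
```

Call:
{"name": "servo_tool", "arguments": {"increments": [[0,0,0.5,0,0,0,0.8],[0,0,0.5,0,0,0,0.8],[0,0,0.5,0,0,0,0.8],[0,0,0.5,0,0,0,0.8],[0,0,0,0,0,0,0.8]]}}

```text
clock: 31.8
position: [0.4584, 0.2724, 0.1719]
ee_rot: [-0.0, 0.71, 0.704, -0.001]
contact_force: [-0.1, -0.0, -3.5]
width: 0.0214
gripper_force: 59.7
```

Call:
{"name": "servo_tool", "arguments": {"increments": [[0,0,1.2,0,0,0,0.8],[0,0,1.2,0,0,0,0.8],[0,0,1.2,0,0,0,0.8],[0,0,1.2,0,0,0,0.8],[0,0,0.8,0,0,0,0.8]]}}

```text
clock: 32.3
position: [0.4583, 0.2724, 0.1151]
ee_rot: [-0.0, 0.71, 0.704, -0.001]
contact_force: [-0.7, 0.2, -4.7]
width: 0.0212
gripper_force: 59.7
```

Call:
{"name": "servo_tool", "arguments": {"increments": [[0,0,0.4,0,0,0,0.8],[0,0,0.3,0,0,0,0.8],[0,0,0.1,0,0,0,0.8],[0,0,0.1,0,0,0,0.8],[0,0,0.1,0,0,0,0.8]]}}

```text
clock: 32.8
position: [0.4593, 0.2728, 0.1072]
ee_rot: [0.0, 0.71, 0.704, 0.001]
contact_force: [-0.3, -0.8, -3.2]
width: 0.0211
gripper_force: 59.7
```

Call:
{"name": "servo_tool", "arguments": {"increments": [[0,0,0.2,0,0,0,0.8],[0,0,0,0,0,0,0.8],[0,0,0,0,0,0,0.4],[0,0,0,0,0,0,0.1],[0,0,0,0,0,0,0.1]]}}

```text
clock: 33.3
position: [0.4595, 0.2729, 0.1054]
ee_rot: [0.0, 0.71, 0.704, 0.001]
contact_force: [0.9, 0.2, -0.2]
width: 0.0386
gripper_force: 0.0
```

Call:
{"name": "servo_tool", "arguments": {"increments": [[0,0,-1,0,0,0,0.1],[0,0,-3,0,0,0,0.1],[0,0,-4.5,0,0,0,0.1],[0,0,-4.5,0,0,0,0.1],[0,0,-4.5,0,0,0,0.1]]}}

```text
clock: 33.8
position: [0.4587, 0.2726, 0.2826]
ee_rot: [0.0, 0.71, 0.704, 0.001]
contact_force: [0.5, 0.7, -0.1]
width: 0.0384
gripper_force: 0.0
```

Call:
{"name": "servo_tool", "arguments": {"increments": [[-4.5,0.2,0,0,0,0,-0.2],[-4.5,0.2,0,0,0,0,-0.2],[-4.5,0.2,0,0,0,0,-0.2],[-4.5,0.2,0,0,0,0,-0.2],[-4.5,0.2,0,0,0,0,-0.2]]}}

```text
clock: 34.3
position: [0.467, 0.046, 0.281]
ee_rot: [0.001, 0.71, 0.705, 0.001]
contact_force: [0.9, 0.0, 0.9]
width: 0.0515
gripper_force: 0.0
```

Call:
{"name": "servo_tool", "arguments": {"increments": [[-4.9,0.3,0,0,0,0,-0.2],[0,0,0,0,0,-2.5,-0.2],[0,0,4,0,0,0,-0.2],[0,0,4,0,0,0,-0.2],[0,0,0,0,0,0,-0.2]]}}

```text
clock: 34.8
position: [0.4659, -0.0011, 0.1962]
ee_rot: [-0.004, 0.695, 0.719, -0.003]
contact_force: [-0.4, 0.5, -0.5]
width: 0.0514
gripper_force: 0.0
```

Call:
{"name": "servo_tool", "arguments": {"increments": [[0,0,2,0,0,0,-0.2],[0,0,1.5,0,0,0,-0.2],[0,0,1,0,0,0,-0.2],[0,0,0,0,0,0,-0.2],[0,0,0,0,0,0,-0.2]]}}

```text
clock: 35.3
position: [0.4707, -0.0014, 0.1561]
ee_rot: [0.001, 0.694, 0.72, 0.001]
contact_force: [0.3, 1.0, 0.5]
width: 0.0513
gripper_force: 0.0
```

Call:
{"name": "servo_tool", "arguments": {"increments": [[-0.16,0,1,0,0,0,-0.2],[0,0,1.2,0,0,0,-0.2],[0,0,1.2,0,0,0,-0.2],[0,0,1,0,0,0,-0.2],[0,0,0.8,0,0,0,-0.2]]}}

```text
clock: 35.8
position: [0.4699, -0.0031, 0.1022]
ee_rot: [-0.0, 0.694, 0.72, -0.0]
contact_force: [-0.4, -0.2, -0.2]
width: 0.0513
gripper_force: 0.0
```

Call:
{"name": "servo_tool", "arguments": {"increments": [[0,0,0,0,0,0,0.6],[0,0,0,0,0,0,0.6],[0,0,0,0,0,0,0.6],[0,0,0,0,0,0,0.6],[0,0,0,0,0,0,0.6]], "squeeze": 90}}

```text
clock: 36.3
position: [0.4699, -0.003, 0.1027]
ee_rot: [0.0, 0.694, 0.72, 0.0]
contact_force: [0.3, 0.6, -4.8]
width: 0.03
gripper_force: 88.9
```

Call:
{"name": "servo_tool", "arguments": {"increments": [[0,0,-2,0,0,0,0.6],[0,0,-4,0,0,0,0.6],[0,0,-4.5,0,0,0,0.6],[0,0,-4.5,0,0,0,0.6],[0,0,-4.5,0,0,0,0.6]]}}

```text
clock: 36.8
position: [0.4694, -0.0029, 0.2995]
ee_rot: [-0.0, 0.694, 0.72, 0.0]
contact_force: [0.7, 0.3, -4.8]
width: 0.0301
gripper_force: 90.2
```

Call:
{"name": "servo_tool", "arguments": {"increments": [[0,0,0,0,0,2.6,0.6],[3.9,2.1,0,0,0,0,0.6],[3.9,2.1,0,0,0,0,0.6],[3.9,2.1,0,0,0,0,0.6],[3.9,2.1,0,0,0,0,0.6]]}}

```text
clock: 37.3
position: [0.5558, 0.1536, 0.2976]
ee_rot: [0.0, 0.711, 0.704, -0.0]
contact_force: [0.7, 0.2, -3.7]
width: 0.0304
gripper_force: 90.4
```

Call:
{"name": "servo_tool", "arguments": {"increments": [[3.9,2.1,0,0,0,0,0.6],[3.9,2.1,0,0,0,0,0.6],[3.9,2.1,0,0,0,0,0.6],[0,0,0,0,0,0,0.6],[0,0,0,0,0,0,0.6]]}}

```text
clock: 37.8
position: [0.6193, 0.2694, 0.2961]
ee_rot: [-0.0, 0.71, 0.704, -0.001]
contact_force: [-0.1, -1.4, -4.2]
width: 0.0303
gripper_force: 90.7
```

Call:
{"name": "servo_tool", "arguments": {"increments": [[0,0,0,0,0,0,0.6],[0,0,0,0,0,0,0.6],[0,0,0,0,0,0,0.6],[0,0,0,0,0,0,0.6],[0,0,0,0,0,0,0.6]]}}

```text
clock: 38.3
position: [0.6193, 0.2681, 0.2982]
ee_rot: [0.0, 0.711, 0.704, 0.0]
contact_force: [1.1, 0.7, -3.4]
width: 0.0302
gripper_force: 90.8
```

```bash
python3 - <<'E'
from hand import *
from vis import vis
check('cold_mid',h=.016,top=.0133,yaw=-.009)
vis('c8',.0133,h=.016)
print(manip.get_state()["ee_rot"])
E
```

```text
tcp [0.6194 0.2683 0.298 ]
top tips [(0.63, [190.4, 177.4])] pred [190.6 179.7]
  pred u/v range [145.2 165. ] [230.7 192.7]
  sil 0.62 148 167 229 191 992
  px per mm y [-0.49 -0.01]
  px per mm x [ 0.02 -0.48]
scene tips [(0.92, [386.8, 253.5]), (0.33, [415.6, 321.1])] pred [387.5 253.6]
  pred u/v range [351.6 207.3] [430.4 302. ]
  sil 0.72 328 220 505 388 13265
  sil 0.6 352 212 427 298 3700
  px per mm y [0.43 0.26]
  px per mm x [-0.39  0.24]
[-2.21366735e-05  7.10420583e-01  7.03777376e-01  2.64680250e-05]
```

View pics/c8.png

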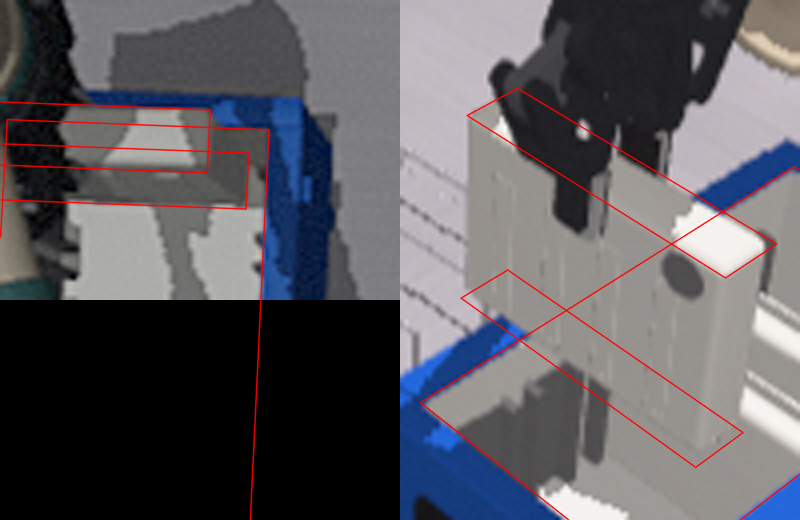

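Call:
{"name": "servo_tool", "arguments": {"increments": [[0.27,0.15,0,0,0,0,0.6],[0,0,1.5,0,0,0,0.6],[0,0,1.5,0,0,0,0.6],[0,0,1,0,0,0,0.6],[0,0,0.5,0,0,0,0.6]]}}

```text
clock: 39.2
position: [0.6206, 0.2713, 0.2514]
ee_rot: [-0.001, 0.71, 0.704, -0.001]
contact_force: [-0.5, -0.4, -4.0]
width: 0.0298
gripper_force: 90.8
```

Call:
{"name": "servo_tool", "arguments": {"increments": [[0,0,0.4,0,0,0,0.6],[0,0,0.4,0,0,0,0.6],[0,0,0.4,0,0,0,0.6],[0,0,0,0,0,0,0.6],[0,0,0,0,0,0,0.6]]}}

```text
clock: 39.7
position: [0.6211, 0.2713, 0.241]
ee_rot: [0.0, 0.71, 0.704, 0.0]
contact_force: [0.8, -0.1, -3.6]
width: 0.0304
gripper_force: 90.8
```

Call:
{"name": "servo_tool", "arguments": {"increments": [[0,0,0.3,0,0,0,0.6],[0,0,0.3,0,0,0,0.6],[0,0,0,0,0,0,0.6],[0,0,0,0,0,0,0.6],[0,0,0,0,0,0,0.6]]}}

```text
clock: 40.2
position: [0.621, 0.2713, 0.2349]
ee_rot: [0.0, 0.71, 0.704, 0.0]
contact_force: [0.0, 0.1, -5.1]
width: 0.0306
gripper_force: 90.8
```

Bottom at 0.138, inside the mouth. Going on.

Call:
{"name": "servo_tool", "arguments": {"increments": [[0,0,0.5,0,0,0,0.6],[0,0,0.5,0,0,0,0.6],[0,0,0.5,0,0,0,0.6],[0,0,0.5,0,0,0,0.6],[0,0,0,0,0,0,0.6]]}}

```text
clock: 40.7
position: [0.6203, 0.2711, 0.2135]
ee_rot: [-0.001, 0.71, 0.704, -0.001]
contact_force: [-1.0, 0.2, -5.2]
width: 0.0302
gripper_force: 90.8
```

Call:
{"name": "servo_tool", "arguments": {"increments": [[0,0,0.4,0,0,0,0.6],[0,0,0.4,0,0,0,0.6],[0,0,0.4,0,0,0,0.6],[0,0,0.4,0,0,0,0.6],[0,0,0,0,0,0,0.6]]}}

```text
clock: 41.2
position: [0.622, 0.2712, 0.1987]
ee_rot: [0.001, 0.711, 0.704, 0.001]
contact_force: [2.6, 0.0, -3.1]
width: 0.0303
gripper_force: 90.9
```

Call:
{"name": "servo_tool", "arguments": {"increments": [[0,0,0.4,0,0,0,0.6],[0,0,0.4,0,0,0,0.6],[0,0,0.4,0,0,0,0.6],[0,0,0.4,0,0,0,0.6],[0,0,0,0,0,0,0.6]]}}

```text
clock: 41.7
position: [0.6218, 0.2715, 0.1823]
ee_rot: [0.0, 0.711, 0.704, 0.001]
contact_force: [4.4, 1.1, -4.8]
width: 0.0304
gripper_force: 90.4
```

Call:
{"name": "servo_tool", "arguments": {"increments": [[0,0.08,0.6,0,0,0,0.6],[0,0,0.8,0,0,0,0.6],[0,0,0.8,0,0,0,0.6],[0,0,0.8,0,0,0,0.6],[0,0,0,0,0,0,0.6]]}}

```text
clock: 42.2
position: [0.6219, 0.2714, 0.1511]
ee_rot: [-0.0, 0.711, 0.704, 0.0]
contact_force: [4.1, 2.2, -6.2]
width: 0.0305
gripper_force: 90.2
```

Call:
{"name": "servo_tool", "arguments": {"increments": [[0,0,0.8,0,0,0,0.6],[0,0,0.8,0,0,0,0.6],[0,0,0.8,0,0,0,0.6],[0,0,0.7,0,0,0,0.6],[0,0,0,0,0,0,0.6]]}}

```text
clock: 42.7
position: [0.6218, 0.2713, 0.1203]
ee_rot: [-0.0, 0.711, 0.704, -0.0]
contact_force: [5.1, 2.2, -5.5]
width: 0.0303
gripper_force: 90.3
```

Call:
{"name": "servo_tool", "arguments": {"increments": [[0,0.05,0.3,0,0,0,0.6],[0,0,0.2,0,0,0,0.6],[0,0,0.1,0,0,0,0.6],[0,0,0.1,0,0,0,0.6],[0,0,0,0,0,0,0.6]]}}

```text
clock: 43.2
position: [0.6219, 0.2712, 0.1148]
ee_rot: [-0.0, 0.71, 0.704, -0.0]
contact_force: [1.1, 0.1, 0.1]
width: 0.0303
gripper_force: 91.1
```

Call:
{"name": "servo_tool", "arguments": {"increments": [[0,0,0.1,0,0,0,0.6],[0,0,0,0,0,0,0.6],[0,0,0,0,0,0,0.2],[0,0,0,0,0,0,0.02],[0,0,0,0,0,0,0.02]]}}

```text
clock: 43.7
position: [0.6215, 0.2712, 0.1133]
ee_rot: [-0.0, 0.71, 0.704, -0.001]
contact_force: [0.4, -0.3, 0.8]
width: 0.0421
gripper_force: 0.0
```

Call:
{"name": "servo_tool", "arguments": {"increments": [[0,0,-1,0,0,0,0.02],[0,0,-3,0,0,0,0.02],[0,0,-4.5,0,0,0,0.02],[0,0,-4.5,0,0,0,0.02],[0,0,-4.5,0,0,0,0.02]]}}

```text
clock: 44.2
position: [0.6219, 0.2712, 0.2914]
ee_rot: [0.0, 0.71, 0.704, 0.0]
contact_force: [0.8, 0.8, -0.1]
width: 0.042
gripper_force: 0.0
```

Call:
{"name": "servo_tool", "arguments": {"increments": [[-4.6,0.5,0,0,0,0,0.02],[-4.6,0.5,0,0,0,0,0.02],[-4.6,0.5,0,0,0,0,0.02],[-4.6,0.5,0,0,0,0,0.02],[-4.6,0.5,0,0,0,0,0.02]]}}

```text
clock: 44.7
position: [0.6449, 0.0394, 0.2899]
ee_rot: [0.0, 0.71, 0.704, 0.0]
contact_force: [0.4, 0.1, 0.3]
width: 0.0416
gripper_force: 0.0
```

Call:
{"name": "servo_tool", "arguments": {"increments": [[-4.8,0.3,0,0,0,0,0.02],[0,0,0,0,0,-4.1,0.02],[0,0,4,0,0,0,0.02],[0,0,4,0,0,0,0.02],[0,0,0,0,0,0,0.02]]}}

```text
clock: 45.2
position: [0.6436, -0.0068, 0.2037]
ee_rot: [-0.005, 0.685, 0.729, -0.004]
contact_force: [-0.2, 0.5, -0.1]
width: 0.0413
gripper_force: 0.0
```

Call:
{"name": "servo_tool", "arguments": {"increments": [[0,0,2,0,0,0,0.02],[0,0,2,0,0,0,0.02],[0,0,0.5,0,0,0,0.02],[0,0,0,0,0,0,0.02],[0,0,0,0,0,0,0.02]]}}

```text
clock: 45.7
position: [0.6488, -0.007, 0.1658]
ee_rot: [0.001, 0.685, 0.729, 0.001]
contact_force: [-0.5, 0.7, -0.2]
width: 0.0419
gripper_force: 0.0
```

Call:
{"name": "servo_tool", "arguments": {"increments": [[0.05,0.15,1.5,0,0,0,0.02],[0,0,1.5,0,0,0,0.02],[0,0,1,0,0,0,0.02],[0,0,0.8,0,0,0,0.02],[0,0,0.5,0,0,0,0.02]]}}

```text
clock: 46.2
position: [0.6493, -0.0064, 0.1108]
ee_rot: [0.0, 0.685, 0.729, 0.0]
contact_force: [-0.9, 0.2, 0.1]
width: 0.0418
gripper_force: 0.0
```

Call:
{"name": "servo_tool", "arguments": {"increments": [[0,0,1,0,0,0,0.02],[0,0,0.7,0,0,0,0.02],[0,0,0,0,0,0,0.02],[0,0,0,0,0,0,0.8],[0,0,0,0,0,0,0.8]], "squeeze": 60}}

```text
clock: 46.7
position: [0.6497, -0.0064, 0.0942]
ee_rot: [0.0, 0.685, 0.729, 0.0]
contact_force: [-0.1, -0.1, -2.3]
width: 0.0211
gripper_force: 59.2
```

Call:
{"name": "servo_tool", "arguments": {"increments": [[0,0,0,0,0,0,0.8],[0,0,0,0,0,0,0.8],[0,0,0,0,0,0,0.8],[0,0,0,0,0,0,0.8],[0,0,0,0,0,0,0.8]]}}

```text
clock: 47.2
position: [0.6495, -0.0064, 0.0941]
ee_rot: [0.0, 0.685, 0.729, 0.0]
contact_force: [0.7, 0.7, 0.1]
width: 0.021
gripper_force: 59.6
```

Call:
{"name": "servo_tool", "arguments": {"increments": [[0,0,-2,0,0,0,0.8],[0,0,-4,0,0,0,0.8],[0,0,-4.5,0,0,0,0.8],[0,0,-4.5,0,0,0,0.8],[0,0,-5,0,0,0,0.8]]}}

```text
clock: 47.7
position: [0.6478, -0.0063, 0.294]
ee_rot: [-0.002, 0.685, 0.729, -0.001]
contact_force: [1.1, 0.6, -2.7]
width: 0.0209
gripper_force: 59.4
```

Call:
{"name": "servo_tool", "arguments": {"increments": [[0,0,0,0,0,4.2,0.8],[3.9,-1.2,0,0,0,0,0.8],[3.9,-1.2,0,0,0,0,0.8],[3.9,-1.2,0,0,0,0,0.8],[3.9,-1.2,0,0,0,0,0.8]]}}

```text
clock: 48.2
position: [0.6016, 0.1513, 0.293]
ee_rot: [-0.001, 0.711, 0.703, -0.001]
contact_force: [0.4, -0.9, -1.3]
width: 0.0209
gripper_force: 59.5
```

Call:
{"name": "servo_tool", "arguments": {"increments": [[3.9,-1.2,0,0,0,0,0.8],[3.9,-1.2,0,0,0,0,0.8],[3.9,-1.1,0,0,0,0,0.8],[0,0,0,0,0,0,0.8],[0,0,0,0,0,0,0.8]]}}

```text
clock: 48.7
position: [0.5682, 0.2681, 0.293]
ee_rot: [-0.0, 0.71, 0.704, -0.001]
contact_force: [0.2, 0.0, -2.3]
width: 0.0212
gripper_force: 59.4
```

Call:
{"name": "servo_tool", "arguments": {"increments": [[0,0,0,0,0,0,0.8],[0,0,0,0,0,0,0.8],[0,0,0,0,0,0,0.8],[0,0,0,0,0,0,0.8],[0,0,0,0,0,0,0.8]]}}

```text
clock: 49.2
position: [0.5694, 0.2669, 0.2938]
ee_rot: [-0.0, 0.711, 0.703, 0.0]
contact_force: [-0.2, 0.0, -3.3]
width: 0.0209
gripper_force: 59.4
```

```bash
python3 - <<'E'
from hand import *
from vis import vis
vis('c9',.022)
for l in("meal_a_mid","meal_e_mid","meal_d_mid"): print(l); check(l,top=.022,yaw=-.009)
print(manip.get_state()["ee_rot"])
E
```

```text
meal_a_mid
tcp [0.5692 0.2674 0.2939]
top tips [(0.88, [187.8, 200.8])] pred [189.4 202.7]
  pred u/v range [143.7 191.8] [229.8 212.3]
  sil 0.82 184 193 227 211 624
  px per mm y [-0.49 -0.01]
  px per mm x [ 0.02 -0.49]
scene tips [(0.56, [407.0, 241.8])] pred [405.8 239.7]
  pred u/v range [371.1 196. ] [447.4 285.2]
  sil 0.8 374 202 446 279 3167
  px per mm y [0.43 0.25]
  px per mm x [-0.37  0.22]
meal_e_mid
tcp [0.5691 0.2676 0.2938]
top tips [(0.71, [208.2, 233.5]), (0.62, [209.1, 236.5])] pred [189.3 202.7]
  pred u/v range [143.6 191.9] [229.7 212.4]
  sil 0.96 175 228 232 240 610
  px per mm y [-0.49 -0.01]
  px per mm x [ 0.02 -0.49]
scene tips [(0.97, [417.0, 299.7])] pred [405.9 239.8]
  pred u/v range [371.2 196. ] [447.5 285.2]
  sil 0.58 388 260 447 317 1947
  px per mm y [0.43 0.25]
  px per mm x [-0.37  0.22]
meal_d_mid
tcp [0.5692 0.2675 0.2938]
top tips [] pred [189.3 202.7]
  pred u/v range [143.6 191.9] [229.7 212.3]
  px per mm y [-0.49 -0.01]
  px per mm x [ 0.02 -0.49]
scene tips [(0.58, [415.2, 294.1]), (0.16, [405.4, 238.1])] pred [405.8 239.8]
  pred u/v range [371.2 196. ] [447.5 285.2]
  px per mm y [0.43 0.25]
  px per mm x [-0.37  0.22]
[-2.81648207e-05  7.11036579e-01  7.03155019e-01  4.79835553e-05]
```

View pics/c9.png

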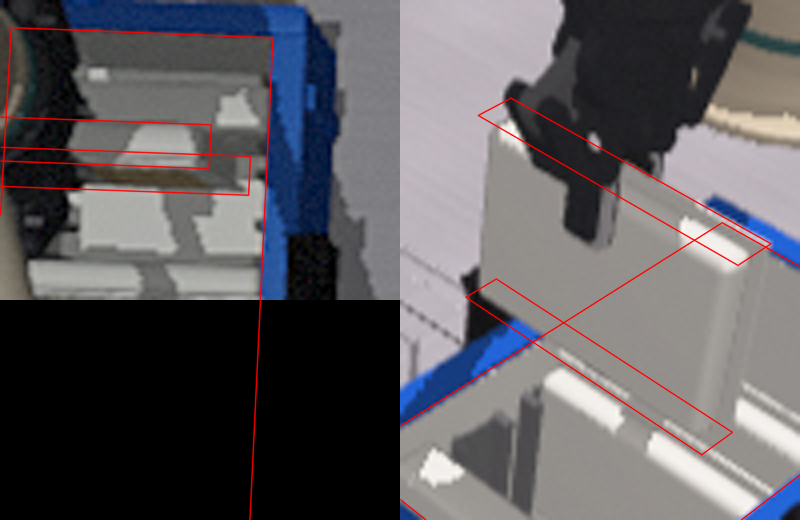

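Call:
{"name": "servo_tool", "arguments": {"increments": [[0.33,-0.23,0,0,0,0,0.8],[0,0,1.5,0,0,0,0.8],[0,0,1.5,0,0,0,0.8],[0,0,1.5,0,0,0,0.8],[0,0,0,0,0,0,0.8]]}}

```text
clock: 50.7
position: [0.5654, 0.2706, 0.2465]
ee_rot: [-0.001, 0.711, 0.703, -0.002]
contact_force: [0.4, -0.9, -2.1]
width: 0.0212
gripper_force: 59.4
```

Call:
{"name": "servo_tool", "arguments": {"increments": [[0,0,0.4,0,0,0,0.8],[0,0,0.4,0,0,0,0.8],[0,0,0.4,0,0,0,0.8],[0,0,0,0,0,0,0.8],[0,0,0,0,0,0,0.8]]}}

```text
clock: 51.2
position: [0.567, 0.2709, 0.237]
ee_rot: [0.0, 0.711, 0.703, 0.0]
contact_force: [-0.2, 0.0, -2.2]
width: 0.0209
gripper_force: 59.4
```

Call:
{"name": "servo_tool", "arguments": {"increments": [[0,0,0.4,0,0,0,0.8],[0,0,0,0,0,0,0.8],[0,0,0,0,0,0,0.8],[0,0,0,0,0,0,0.8],[0,0,0,0,0,0,0.8]]}}

```text
clock: 51.7
position: [0.567, 0.2708, 0.2329]
ee_rot: [0.0, 0.711, 0.703, 0.0]
contact_force: [-0.9, 0.1, -2.4]
width: 0.0209
gripper_force: 59.4
```

Call:
{"name": "servo_tool", "arguments": {"increments": [[0,0,0.4,0,0,0,0.8],[0,0,0.4,0,0,0,0.8],[0,0,0,0,0,0,0.8],[0,0,0,0,0,0,0.8],[0,0,0,0,0,0,0.8]]}}

```text
clock: 52.2
position: [0.567, 0.2708, 0.2248]
ee_rot: [0.0, 0.711, 0.703, 0.0]
contact_force: [0.2, -0.2, -2.8]
width: 0.0213
gripper_force: 59.4
```

Call:
{"name": "servo_tool", "arguments": {"increments": [[0,0,0.5,0,0,0,0.8],[0,0,0.5,0,0,0,0.8],[0,0,0.5,0,0,0,0.8],[0,0,0.5,0,0,0,0.8],[0,0,0,0,0,0,0.8]]}}

```text
clock: 52.7
position: [0.5663, 0.2706, 0.2036]
ee_rot: [-0.0, 0.711, 0.703, -0.001]
contact_force: [-0.2, 0.0, -1.9]
width: 0.021
gripper_force: 59.4
```

Call:
{"name": "servo_tool", "arguments": {"increments": [[0,0,0.5,0,0,0,0.8],[0,0,0.5,0,0,0,0.8],[0,0,0.5,0,0,0,0.8],[0,0,0.5,0,0,0,0.8],[0,0,0,0,0,0,0.8]]}}

```text
clock: 53.2
position: [0.5664, 0.2706, 0.1837]
ee_rot: [-0.0, 0.711, 0.703, -0.001]
contact_force: [-1.5, 0.3, -2.9]
width: 0.0208
gripper_force: 59.4
```

Call:
{"name": "servo_tool", "arguments": {"increments": [[0,0,0.6,0,0,0,0.8],[0,0,0.6,0,0,0,0.8],[0,0,0.6,0,0,0,0.8],[0,0,0.6,0,0,0,0.8],[0,0,0,0,0,0,0.8]]}}

```text
clock: 53.7
position: [0.5663, 0.2706, 0.1595]
ee_rot: [-0.0, 0.711, 0.703, -0.001]
contact_force: [-0.7, 0.7, -1.9]
width: 0.0213
gripper_force: 59.2
```

Call:
{"name": "servo_tool", "arguments": {"increments": [[0,0,1,0,0,0,0.8],[0,0,1,0,0,0,0.8],[0,0,1,0,0,0,0.8],[0,0,1,0,0,0,0.8],[0,0,0.6,0,0,0,0.8]]}}

```text
clock: 54.2
position: [0.5665, 0.2706, 0.1133]
ee_rot: [-0.0, 0.711, 0.703, -0.001]
contact_force: [0.6, -0.3, -2.5]
width: 0.0212
gripper_force: 59.3
```

Call:
{"name": "servo_tool", "arguments": {"increments": [[0,0,0.3,0,0,0,0.8],[0,0,0.3,0,0,0,0.8],[0,0,0,0,0,0,0.8],[0,0,0,0,0,0,0.8],[0,0,0,0,0,0,0.8]]}}

```text
clock: 54.7
position: [0.567, 0.2709, 0.1092]
ee_rot: [0.0, 0.711, 0.703, 0.0]
contact_force: [-0.3, -0.2, -3.3]
width: 0.0208
gripper_force: 59.4
```

Call:
{"name": "servo_tool", "arguments": {"increments": [[0,0,0.3,0,0,0,0.8],[0,0,0.15,0,0,0,0.8],[0,0,0,0,0,0,0.8],[0,0,0,0,0,0,0.8],[0,0,0,0,0,0,0.8]]}}

```text
clock: 55.2
position: [0.567, 0.2708, 0.1044]
ee_rot: [0.0, 0.711, 0.703, 0.0]
contact_force: [0.1, -0.8, -1.8]
width: 0.0213
gripper_force: 59.3
```

Call:
{"name": "servo_tool", "arguments": {"increments": [[0,0,0,0,0,0,0.5],[0,0,0,0,0,0,0.2],[0,0,0,0,0,0,0.2],[0,0,0,0,0,0,0.2],[0,0,-1,0,0,0,0.2]]}}

```text
clock: 55.7
position: [0.5661, 0.2705, 0.1136]
ee_rot: [-0.001, 0.711, 0.703, -0.001]
contact_force: [0.7, -0.3, -0.2]
width: 0.0343
gripper_force: 0.0
```

Call:
{"name": "servo_tool", "arguments": {"increments": [[0,0,-3,0,0,0,0.2],[0,0,-4.5,0,0,0,0.2],[0,0,-4.5,0,0,0,0.2],[0,0,-4.5,0,0,0,0.2],[0,0,-2,0,0,0,0.2]]}}

```text
clock: 56.2
position: [0.5684, 0.2714, 0.3057]
ee_rot: [0.002, 0.711, 0.703, 0.004]
contact_force: [1.0, 0.7, 0.3]
width: 0.0346
gripper_force: 0.0
```

All four slabs are in their slots. I'll turn the tool for the lid handle, move over to the lid, then measure. My picture views are used up, so from here I check by numbers only.

Call:
{"name": "servo_tool", "arguments": {"increments": [[0,0,0,0,0,8.5,0],[0,0,0,0,0,8.5,0],[0,0,0,0,0,8.5,0],[0,0,0,0,0,8.5,0],[0,0,0,0,0,8.5,0]]}}

```text
clock: 56.7
position: [0.5669, 0.2708, 0.3004]
ee_rot: [-0.0, 0.919, 0.395, 0.001]
contact_force: [0.4, -0.4, -0.1]
width: 0.0423
gripper_force: 0.0
```

Call:
{"name": "servo_tool", "arguments": {"increments": [[0,0,0,0,0,8.5,0],[0,0,0,0,0,8.5,0],[0,0,0,0,0,8.5,0],[0,0,0,0,0,8.5,0],[0,0,0,0,0,8.5,0]]}}

```text
clock: 57.2
position: [0.5669, 0.2708, 0.3003]
ee_rot: [-0.0, 0.999, 0.035, 0.001]
contact_force: [-0.6, 0.2, 0.2]
width: 0.0427
gripper_force: 0.0
```

Call:
{"name": "servo_tool", "arguments": {"increments": [[0,0,0,0,0,4.5,0],[-0.5,4.5,0,0,0,0,0],[-0.5,4.5,0,0,0,0,0],[-0.5,4.5,0,0,0,0,0],[-0.5,4.5,0,0,0,0,0]]}}

```text
clock: 57.7
position: [0.5461, 0.0894, 0.3003]
ee_rot: [0.0, 1.0, -0.001, 0.001]
contact_force: [1.1, -0.6, 0.9]
width: 0.0432
gripper_force: 0.0
```

Call:
{"name": "servo_tool", "arguments": {"increments": [[-0.5,4.5,0,0,0,0,0],[-0.5,4.5,0,0,0,0,0],[-0.5,4.5,0,0,0,0,0],[-0.5,4.5,0,0,0,0,0],[0,0,0,0,0,0,0]]}}

```text
clock: 58.2
position: [0.5254, -0.0944, 0.3002]
ee_rot: [0.002, 1.0, -0.004, 0.0]
contact_force: [0.6, -0.1, -0.9]
width: 0.0425
gripper_force: 0.0
```

```bash
cat > lid.py <<'E'
from fit import *
def handle(n,z,lo=.012):
    im=optics.get_image(n).astype(int); R,G,B=im[:,:,0],im[:,:,1],im[:,:,2]
    blue=((B>90)&(B>R+50)).astype(np.uint8); k,lab,st,cen=cv2.connectedComponentsWithStats(blue)
    ids=[i for i in range(1,k) if st[i,4]>1500]; out=[]
    for i in ids:
        hull=cv2.convexHull(np.argwhere(lab==i)[:,::-1].astype(np.int32)); m=np.zeros_like(blue); cv2.fillConvexPoly(m,hull,1)
        dark=((im.max(2)<60)&(m>0)).astype(np.uint8); k2,l2,s2,c2=cv2.connectedComponentsWithStats(dark)
        for j in range(1,k2):
            if s2[j,4]>60:
                pts=np.argwhere(l2==j)[:,::-1].astype(np.float32); r=cv2.minAreaRect(pts)
                out.append((n,"lidbox",st[i,:4].tolist(),"dark",s2[j].tolist(),"c",c2[j].round(1).tolist(),"rect",np.round(r[1],1).tolist(),round(r[2],1),"world",back(n,c2[j],z).round(4).tolist()))
    return out,im.astype(np.uint8)
E
python3 - <<'E'
from lid import *
s=manip.get_state(); print(s["position"],s["ee_rot"])
ims={}
for n in("top","scene"):
    o,ims[n]=handle(n,.066)
    for q in o: print(q)
for l,z in(("lid_handle",.064),("lid_left",.036),("lid_right",.036),("cold_mid",.07),("meal_e_mid",.07),("meal_d_mid",.07),("meal_a_mid",.07)):
    for n in("top","scene"):
        print(l,n,[(round(d["p"],2),np.round(d["at"],1).tolist(),back(n,d["at"],z)[:2].round(3).tolist()) for d in finder.tip_of(l,n)[:5]])
E
```

```text
[ 0.5254494  -0.09443769  0.30018483] [ 1.83638578e-03  9.99988362e-01 -4.44105699e-03  4.24395238e-04]
('top', 'lidbox', [155, 162, 92, 144], 'dark', [239, 207, 7, 41, 152], 'c', [242.3, 231.7], 'rect', [5.4, 40.1], 2.6, 'world', [0.5248, 0.1832, 0.066])
('top', 'lidbox', [155, 162, 92, 144], 'dark', [170, 270, 15, 15, 150], 'c', [176.1, 277.0], 'rect', [14.0, 14.0], 90.0, 'world', [0.4053, 0.3459, 0.066])
('scene', 'lidbox', [202, 178, 130, 75], 'dark', [250, 191, 33, 24, 242], 'c', [265.7, 200.6], 'rect', [11.2, 36.1], 64.4, 'world', [0.5316, -0.2684, 0.066])
('scene', 'lidbox', [329, 221, 178, 170], 'dark', [441, 288, 39, 54, 814], 'c', [459.4, 313.0], 'rect', [21.6, 62.3], 20.7, 'world', [0.4746, 0.3593, 0.066])
('scene', 'lidbox', [329, 221, 178, 170], 'dark', [341, 310, 41, 40, 375], 'c', [360.8, 329.8], 'rect', [53.6, 7.4], 39.8, 'world', [0.662, 0.2536, 0.066])
lid_handle top [(0.58, [420.4, 237.7], [0.522, -0.276])]
lid_handle scene [(0.79, [266.5, 201.6], [0.531, -0.265])]
lid_left top [(0.58, [393.6, 234.9], [0.53, -0.212]), (0.42, [445.1, 239.4], [0.521, -0.349])]
lid_left scene [(0.6, [278.6, 216.8], [0.529, -0.214])]
lid_right top [(0.86, [445.1, 239.5], [0.521, -0.349])]
lid_right scene [(0.8, [255.8, 202.2], [0.535, -0.32])]
cold_mid top []
cold_mid scene [(0.85, [381.4, 318.6], [0.611, 0.263]), (0.71, [268.9, 201.8], [0.532, -0.252])]
meal_e_mid top [(0.67, [136.9, 238.4], [0.5, 0.448]), (0.58, [209.7, 233.8], [0.517, 0.265])]
meal_e_mid scene [(0.89, [417.0, 298.9], [0.513, 0.276])]
meal_d_mid top []
meal_d_mid scene []
meal_a_mid top [(0.76, [207.0, 214.4], [0.566, 0.274])]
meal_a_mid scene [(0.97, [397.7, 311.5], [0.571, 0.272])]
```

```bash
python3 - <<'E'
from lid import *
cur=optics.get_image("top")
for nm,im in(("top1",cv2.imread("pics/top1.png")[:,:,::-1]),("now",cur)):
    im=im.astype(int); w=im[170:310,370:465]
    for th in(45,60):
        m=(w.max(2)<th).astype(np.uint8); k,l,s,c=cv2.connectedComponentsWithStats(m)
        for j in range(1,k):
            if s[j,4]>60: 
                r=cv2.minAreaRect(np.argwhere(l==j)[:,::-1].astype(np.float32)); cc=c[j]+[370,170]
                print(nm,th,s[j],cc.round(1),np.round(r[1],1),round(r[2],1),back("top",cc,.069).round(4))
    b=((w[:,:,2]>w[:,:,0]+50)).astype(np.uint8); k,l,s,c=cv2.connectedComponentsWithStats(b); j=1+np.argmax(s[1:,4])
    r=cv2.minAreaRect(np.argwhere(l==j)[:,::-1].astype(np.float32)); cc=np.array(r[0])+[370,170]
    print(nm,"blue",cc.round(1),np.round(r[1],1),round(r[2],2),"at .03",back("top",cc,.033).round(4),"expect px",336*437/1153/1,198*437/1153)
E
```

```text
top1 45 [ 46  47   8  42 271] [420.2 237.4] [41.  7.] 90.0 [ 0.5224 -0.274   0.069 ]
top1 60 [ 46  47   9  42 275] [420.2 237.6] [41.  8.] 90.0 [ 0.5221 -0.2741  0.069 ]
top1 blue [416.5 238.5] [125.  73.] 90.0 at .03 [ 0.5219 -0.2734  0.033 ] expect px 127.34778837814397 75.04423243712056
now blue [433.5 239. ] [124.  39.] 90.0 at .03 [ 0.5218 -0.3189  0.033 ] expect px 127.34778837814397 75.04423243712056
```

Call:
{"name": "servo_tool", "arguments": {"increments": [[-0.1,4.5,0,0,0,0,-0.4],[-0.1,4.5,0,0,0,0,-0.4],[0,4.5,0,0,0,0,-0.4],[0,4.4,0,0,0,0,-0.4],[0,0,0,0,0,-1.3,-0.4]]}}

```text
clock: 59.55
position: [0.5234, -0.2738, 0.2984]
ee_rot: [0.001, 1.0, 0.008, -0.0]
contact_force: [-0.1, 0.9, -0.9]
width: 0.0603
gripper_force: 0.0
```

Call:
{"name": "servo_tool", "arguments": {"increments": [[0,0,4,0,0,0,-0.4],[0,0,4,0,0,0,-0.4],[0,0,4,0,0,0,-0.4],[0,0,4,0,0,0,-0.4],[0,0,0,0,0,0,-0.4]]}}

```text
clock: 60.05
position: [0.5199, -0.265, 0.134]
ee_rot: [-0.004, 1.0, 0.01, -0.005]
contact_force: [-0.9, 0.4, -1.0]
width: 0.06
gripper_force: 0.0
```

```bash
cat > lidbox.py <<'E'
from h import *
def lidbox(z,win=(330,140,560,340),show=True):
    u0,v0,u1,v1=win; w=optics.get_image("top").astype(int)[v0:v1,u0:u1]
    b=(w[:,:,2]>w[:,:,0]+.45*w[:,:,2]).astype(np.uint8); v,u=np.where(b)
    lo,hi=v.min()+v0,v.max()+v0
    # extreme rows -> x ends ; extreme cols -> y ends
    us=np.median(u)+u0
    print("rows",lo,hi,"cols",u.min()+u0,u.max()+u0,"x ends",back("top",(us,lo-.5),z)[0].round(4),back("top",(us,hi+.5),z)[0].round(4),"y ends",back("top",(u.min()+u0-.5,(lo+hi)/2),z)[1].round(4),back("top",(u.max()+u0+.5,(lo+hi)/2),z)[1].round(4))
    return b
E
python3 - <<'E'
from lidbox import *
s=manip.get_state(); print(s["position"],s["ee_rot"])
lidbox(.033)
E
```

```text
[ 0.51988709 -0.26498084  0.13397319] [-0.00377031  0.99992681  0.01029107 -0.00512342]
rows 140 310 cols 380 507 x ends 0.7887 0.3318 y ends -0.1742 -0.5176
```

Call:
{"name": "servo_tool", "arguments": {"increments": [[0,0,0,0,0,0,-0.4],[0,0,0,0,0,0,-0.4],[0,0,0,0,0,0,-0.4],[0,0,0,0,0,0,-0.4],[0,0,0,0,0,0,-0.4]]}}

```text
clock: 60.6
position: [0.5239, -0.2683, 0.1401]
ee_rot: [0.0, 1.0, 0.01, 0.001]
contact_force: [-0.1, -0.4, 0.4]
width: 0.0597
gripper_force: 0.0
```

```bash
python3 - <<'E'
from h import *
s=manip.get_state(); print(s["position"],s["ee_rot"])
for n in("top","scene"):
    optics.get_image(n)
    for l,z in(("lid_handle",.064),("lid_left",.036),("lid_right",.036)): print(l,n,[(round(d["p"],2),back(n,d["at"],z)[:2].round(3).tolist()) for d in finder.tip_of(l,n)[:2]])
    for d in finder.silhouettes("lid_handle",n)[:2]:
        v,u=np.where(d["region"]); print(round(d["p"],2),u.min(),v.min(),u.max(),v.max(),len(u))
E
```

```text
[ 0.52388879 -0.2682623   0.14012689] [3.60661853e-04 9.99948580e-01 1.01150569e-02 6.26681553e-04]
lid_handle top []
lid_left top [(0.96, [0.527, -0.211])]
lid_right top [(0.87, [0.52, -0.351]), (0.21, [0.627, 0.281])]
0.6 380 176 453 299 6329
lid_handle scene [(0.75, [0.53, -0.266])]
lid_left scene [(0.69, [0.536, -0.204])]
lid_right scene [(0.88, [0.536, -0.345])]
0.85 202 178 330 251 4474
```

Call:
{"name": "servo_tool", "arguments": {"increments": [[-0.1,0.55,2,0,0,0,-0.4],[0,0,2,0,0,0,-0.4],[0,0,1.5,0,0,0,-0.4],[0,0,1,0,0,0,-0.4],[0,0,0,0,0,0,-0.4]]}}

```text
clock: 61.6
position: [0.5219, -0.273, 0.0728]
ee_rot: [-0.001, 1.0, 0.01, -0.001]
contact_force: [-0.1, 0.9, -0.1]
width: 0.06
gripper_force: 0.0
```

Call:
{"name": "servo_tool", "arguments": {"increments": [[0,0,0.6,0,0,0,-0.4],[0,0,0.6,0,0,0,-0.4],[0,0,0.4,0,0,0,-0.4],[0,0,0.3,0,0,0,-0.4],[0,0,0,0,0,0,-0.4]]}}

```text
clock: 62.1
position: [0.5225, -0.2734, 0.0549]
ee_rot: [-0.0, 1.0, 0.01, -0.0]
contact_force: [0.3, 0.1, 0.2]
width: 0.0598
gripper_force: 0.0
```

Call:
{"name": "servo_tool", "arguments": {"increments": [[0,0,0.1,0,0,0,0.9],[0,0,0,0,0,0,0.9],[0,0,0,0,0,0,0.9],[0,0,0,0,0,0,0.9],[0,0,0,0,0,0,0.9]], "squeeze": 80}}

```text
clock: 62.6
position: [0.5231, -0.2742, 0.0549]
ee_rot: [0.001, 1.0, 0.01, 0.001]
contact_force: [-1.3, -0.8, 3.6]
width: 0.0148
gripper_force: 79.2
```

Call:
{"name": "servo_tool", "arguments": {"increments": [[0,0,-1,0,0,0,0.9],[0,0,-3,0,0,0,0.9],[0,0,-4,0,0,0,0.9],[0,0,-4,0,0,0,0.9],[0,0,-4,0,0,0,0.9]]}}

```text
clock: 63.1
position: [0.5218, -0.2725, 0.2151]
ee_rot: [-0.001, 1.0, 0.01, -0.001]
contact_force: [0.7, -0.8, -3.9]
width: 0.0147
gripper_force: 78.7
```

Call:
{"name": "servo_tool", "arguments": {"increments": [[0,0,-4,0,0,0,0.9],[0,0,-3,0,0,0,0.9],[0,0,0,0,0,0,0.9],[0,0,0,0,0,0,0.9],[0,0,0,0,0,0,0.9]]}}

```text
clock: 63.6
position: [0.5214, -0.2726, 0.2816]
ee_rot: [-0.002, 1.0, 0.01, -0.002]
contact_force: [-0.6, 1.2, -4.6]
width: 0.0144
gripper_force: 78.6
```

```bash
python3 - <<'E'
from h import *
s=manip.get_state(); print(s["position"],s["ee_rot"],s["contact_force"],s["moment"])
z=s["position"][2]+.011-.028
for n in("top","scene"):
    optics.get_image(n)
    for l,zz in(("lid_handle",z+.028),("lid_left",z),("lid_right",z)): print(l,n,[(round(d["p"],2),back(n,d["at"],zz)[:2].round(3).tolist()) for d in finder.tip_of(l,n)[:2]])
    for d in finder.silhouettes("lid_handle",n)[:2]:
        v,u=np.where(d["region"]); print(round(d["p"],2),u.min(),v.min(),u.max(),v.max(),len(u),back(n,(u.mean(),v.min()-.5),z).round(4),back(n,(u.mean(),v.max()+.5),z).round(4))
E
```

```text
[ 0.52140355 -0.27257383  0.28160615] [-0.00170299  0.99994465  0.01014588 -0.00220436] [-0.64731899  1.18836208 -4.55606433] [0.00972379 0.00759492 0.03179779]
lid_handle top [(0.95, [0.523, -0.268])]
lid_left top [(0.83, [0.518, -0.206])]
lid_right top [(0.84, [0.521, -0.346])]
0.8 395 156 487 310 10434 [ 0.6862 -0.2557  0.2646] [ 0.3556 -0.2584  0.2646]
0.19 172 251 231 261 562 [0.4686 0.2376 0.2646] [0.4456 0.2366 0.2646]
lid_handle scene [(0.82, [0.51, -0.28])]
lid_left scene [(0.82, [0.532, -0.197])]
lid_right scene [(0.74, [0.542, -0.332])]
0.59 187 112 331 178 4542 [ 0.44   -0.4117  0.2646] [ 0.6535 -0.098   0.2646]
```

Call:
{"name": "servo_tool", "arguments": {"increments": [[0,0,0,0,0,1.65,0.9],[-0.1,-3,0,0,0,0,0.9],[-0.1,-4.4,0,0,0,0,0.9],[-0.1,-4.4,0,0,0,0,0.9],[-0.1,-4.4,0,0,0,0,0.9]]}}

```text
clock: 64.6
position: [0.5199, -0.1102, 0.2844]
ee_rot: [-0.0, 1.0, -0.005, 0.0]
contact_force: [1.1, 1.2, -3.6]
width: 0.0142
gripper_force: 78.8
```

Call:
{"name": "servo_tool", "arguments": {"increments": [[-0.1,-4.4,0,0,0,0,0.9],[-0.1,-4.4,0,0,0,0,0.9],[-0.1,-4.4,0,0,0,0,0.9],[-0.1,-4.4,0,0,0,0,0.9],[-0.1,-4.4,0,0,0,0,0.9]]}}

```text
clock: 65.1
position: [0.5167, 0.1102, 0.2847]
ee_rot: [-0.0, 1.0, -0.005, 0.001]
contact_force: [-0.4, 0.3, -2.6]
width: 0.0144
gripper_force: 78.8
```

Call:
{"name": "servo_tool", "arguments": {"increments": [[0,-4.4,0,0,0,0,0.9],[0,-4.4,0,0,0,0,0.9],[0,-3,0,0,0,0,0.9],[0,0,0,0,0,0,0.9],[0,0,0,0,0,0,0.9]]}}

```text
clock: 65.6
position: [0.5178, 0.2269, 0.2842]
ee_rot: [0.0, 1.0, -0.004, -0.0]
contact_force: [0.0, -0.5, -4.5]
width: 0.0145
gripper_force: 79.0
```

Call:
{"name": "servo_tool", "arguments": {"increments": [[0,0,0,0,0,0,0.9],[0,0,0,0,0,0,0.9],[0,0,0,0,0,0,0.9],[0,0,0,0,0,0,0.9],[0,0,0,0,0,0,0.9]]}}

```text
clock: 66.1
position: [0.5181, 0.226, 0.2844]
ee_rot: [-0.0, 1.0, -0.005, 0.0]
contact_force: [-1.1, -0.0, -4.2]
width: 0.0145
gripper_force: 79.0
```

Call:
{"name": "servo_tool", "arguments": {"increments": [[-0.24,-2.3,0,0,0,0,0.9],[-0.24,-2.25,0,0,0,0,0.9],[0,0,0,0,0,0,0.9],[0,0,0,0,0,0,0.9],[0,0,0,0,0,0,0.9]]}}

```text
clock: 66.6
position: [0.5136, 0.2714, 0.2842]
ee_rot: [0.0, 1.0, -0.004, -0.0]
contact_force: [-1.0, -0.2, -4.8]
width: 0.0143
gripper_force: 79.2
```

```bash
cat > lidhand.py <<'E'
from fit import *
def run():
    s=manip.get_state(); p=s["position"]; print(p.round(4),s["ee_rot"].round(4),s["contact_force"].round(1),s["moment"].round(2))
    z=p[2]+.011-.028
    T=optics.get_image("top"); cv2.imwrite("pics/lh.png",T[:,:,::-1])
    for d in finder.silhouettes("lid_handle","top")[:2]:
        m=d["region"]; v,u=np.where(m); print(round(d["p"],2),u.min(),v.min(),u.max(),v.max(),"x ends",back("top",(u.mean(),v.min()-.5),z)[0].round(4),back("top",(u.mean(),v.max()+.5),z)[0].round(4),"y right",back("top",(u.max()+.5,v.mean()),z)[1].round(4))
    for n in("top","scene"):
        S=optics.get_image(n)
        r,f=fit({n:S},[(.168,.099)],z,(p[0],p[1],-.009),(.008,.008,.02)); print("fit",n,r.round(4),round(f,1))
E
python3 -c "
from lidhand import *
run()"
```

```text
[0.5136 0.2714 0.2842] [ 3.0e-04  1.0e+00 -4.4e-03 -0.0e+00] [-1.  -0.2 -4.8] [-0.04 -0.02 -0.01]
0.97 136 148 238 309 x ends 0.6865 0.3461 y right 0.1608
fit top [ 0.5109  0.2666 -0.0021] 60.0
fit scene [ 0.5104  0.2832 -0.0086] 77.0
```

Call:
{"name": "servo_tool", "arguments": {"increments": [[0,0,2,0,0,0,0.9],[0,0,2,0,0,0,0.9],[0,0,2,0,0,0,0.9],[0,0,1,0,0,0,0.9],[0,0,0,0,0,0,0.9]]}}

```text
clock: 67.3
position: [0.5127, 0.2714, 0.2128]
ee_rot: [0.001, 1.0, -0.004, -0.002]
contact_force: [0.5, 0.7, -3.4]
width: 0.0148
gripper_force: 79.1
```

Call:
{"name": "servo_tool", "arguments": {"increments": [[0,0,0.3,0,0,0,0.9],[0,0,0.2,0,0,0,0.9],[0,0,0,0,0,0,0.9],[0,0,0,0,0,0,0.9],[0,0,0,0,0,0,0.9]]}}

```text
clock: 67.8
position: [0.5138, 0.2721, 0.2098]
ee_rot: [-0.0, 1.0, -0.004, 0.0]
contact_force: [0.1, -0.2, -3.3]
width: 0.0149
gripper_force: 79.2
```

Call:
{"name": "servo_tool", "arguments": {"increments": [[0,0,0.2,0,0,0,0.9],[0,0,0.2,0,0,0,0.9],[0,0,0.2,0,0,0,0.9],[0,0,0.2,0,0,0,0.9],[0,0,0,0,0,0,0.9]]}}

```text
clock: 68.3
position: [0.5133, 0.2719, 0.2008]
ee_rot: [0.0, 1.0, -0.004, -0.0]
contact_force: [0.4, -0.4, -3.8]
width: 0.0141
gripper_force: 79.2
```

Call:
{"name": "servo_tool", "arguments": {"increments": [[0,0,0.1,0,0,0,0.9],[0,0,0.1,0,0,0,0.9],[0,0,0.1,0,0,0,0.9],[0,0,0,0,0,0,0.9],[0,0,0,0,0,0,0.9]]}}

```text
clock: 68.8
position: [0.5136, 0.272, 0.1984]
ee_rot: [-0.0, 1.0, -0.004, 0.0]
contact_force: [0.1, 1.4, -3.9]
width: 0.0145
gripper_force: 79.2
```

Call:
{"name": "servo_tool", "arguments": {"increments": [[0,0,0.1,0,0,0,0.9],[0,0,0.1,0,0,0,0.9],[0,0,0,0,0,0,0.9],[0,0,0,0,0,0,0.9],[0,0,0,0,0,0,0.9]]}}

```text
clock: 69.3
position: [0.514, 0.2723, 0.1976]
ee_rot: [-0.001, 1.0, -0.004, 0.001]
contact_force: [-1.6, -0.2, 6.1]
width: 0.0144
gripper_force: 80.6
```

Call:
{"name": "servo_tool", "arguments": {"increments": [[0,0,0.1,0,0,0,0.9],[0,0,0.1,0,0,0,0.9],[0,0,0,0,0,0,0.9],[0,0,0,0,0,0,0.9],[0,0,0,0,0,0,0.9]]}}

```text
clock: 69.8
position: [0.5146, 0.2725, 0.1965]
ee_rot: [-0.001, 1.0, -0.004, 0.002]
contact_force: [-1.1, -0.1, 8.2]
width: 0.0145
gripper_force: 81.0
```

Call:
{"name": "servo_tool", "arguments": {"increments": [[0,0,0.1,0,0,0,0.9],[0,0,0.1,0,0,0,0.9],[0,0,0.1,0,0,0,0.9],[0,0,0,0,0,0,0.9],[0,0,0,0,0,0,0.9]]}}

```text
clock: 70.3
position: [0.5153, 0.2729, 0.1951]
ee_rot: [-0.001, 1.0, -0.004, 0.003]
contact_force: [-1.5, -0.6, 14.8]
width: 0.0144
gripper_force: 81.9
```

Call:
{"name": "servo_tool", "arguments": {"increments": [[0,0,0.1,0,0,0,0.9],[0,0,0.1,0,0,0,0.9],[0,0,0.1,0,0,0,0.9],[0,0,0,0,0,0,0.9],[0,0,0,0,0,0,0.9]]}}

```text
clock: 70.8
position: [0.5153, 0.2729, 0.1943]
ee_rot: [-0.002, 1.0, -0.004, 0.004]
contact_force: [-5.9, -0.9, 25.0]
width: 0.0148
gripper_force: 83.3
```

Call:
{"name": "servo_tool", "arguments": {"increments": [[-0.1,0,0.1,0,0,0,0.9],[0,0,0.1,0,0,0,0.9],[0,0,0,0,0,0,0.9],[0,0,0,0,0,0,0.9],[0,0,0,0,0,0,0.9]]}}

```text
clock: 71.3
position: [0.5151, 0.2712, 0.1894]
ee_rot: [-0.0, 1.0, -0.004, 0.004]
contact_force: [0.3, -6.3, 10.1]
width: 0.0142
gripper_force: 81.8
```

```bash
python3 - <<'E'
from h import *
s=manip.get_state(); print(s["position"],s["contact_force"],s["moment"])
E
```

```text
[0.51510451 0.27116899 0.18943274] [ 0.292163   -6.27673112 10.11204763] [ 0.30571065 -0.00506595  0.1871098 ]
```

Call:
{"name": "servo_tool", "arguments": {"increments": [[0,0,0.1,0,0,0,0.9],[0,0,0.1,0,0,0,0.9],[0,0,0.1,0,0,0,0.9],[0,0,0,0,0,0,0.9],[0,0,0,0,0,0,0.9]]}}

```text
clock: 71.8
position: [0.5143, 0.2719, 0.1842]
ee_rot: [0.0, 1.0, -0.004, 0.002]
contact_force: [3.7, -0.0, 6.5]
width: 0.0143
gripper_force: 83.3
```

Call:
{"name": "servo_tool", "arguments": {"increments": [[0,0,0.1,0,0,0,0.9],[0,0,0.1,0,0,0,0.9],[0,0,0,0,0,0,0.9],[0,0,0,0,0,0,0.9],[0,0,0,0,0,0,0.9]]}}

```text
clock: 72.3
position: [0.5143, 0.2719, 0.1841]
ee_rot: [0.0, 1.0, -0.004, 0.003]
contact_force: [-0.5, -1.8, 13.8]
width: 0.0141
gripper_force: 84.5
```

```bash
python3 - <<'E'
from h import *
s=manip.get_state(); print(s["position"],s["contact_force"],s["moment"],s["ee_rot"])
E
```

```text
[0.51434322 0.27194863 0.18413849] [-0.53611468 -1.76590879 13.75407871] [-1.10298248  0.1024402   0.01012737] [ 7.12615092e-05  9.99988909e-01 -3.85444049e-03  2.70560682e-03]
```

Call:
{"name": "servo_tool", "arguments": {"increments": [[0,0,-0.1,0,0,0,0.9],[0,0,-0.1,0,0,0,0.9],[0,0,0,0,0,0,0.9],[0,0,0,0,0,0,0.2],[0,0,0,0,0,0,0.2]]}}

```text
clock: 72.8
position: [0.5113, 0.2722, 0.1823]
ee_rot: [-0.0, 1.0, -0.004, -0.002]
contact_force: [-0.0, -1.0, -0.8]
width: 0.034
gripper_force: 0.0
```

Call:
{"name": "servo_tool", "arguments": {"increments": [[0,0,0,0,0,0,0.2],[0,0,-1,0,0,0,0.2],[0,0,-3,0,0,0,0.2],[0,0,-3,0,0,0,0.2],[0,0,0,0,0,0,1]]}}

```text
clock: 73.3
position: [0.5148, 0.2731, 0.2584]
ee_rot: [-0.002, 1.0, -0.004, 0.004]
contact_force: [0.4, 0.1, 0.3]
width: 0.021
gripper_force: 0.0
```

```bash
python3 - <<'E'
from fit import *
s=manip.get_state(); print(s["position"],s["contact_force"],s["width"])
for n in("top","scene"):
    S=optics.get_image(n)
    for z in(.165,.178): r,f=fit({n:S},[(.168,.099)],z,(.513,.2716,-.009),(.012,.015,.02)); print("fit",n,z,r.round(4),round(f,1))
    for l,z in(("lid_handle",.193),("lid_left",.165),("lid_right",.165)): print(l,n,proj(n,(.513,.2716+{"lid_handle":0,"lid_left":.07,"lid_right":-.07}[l],z)).round(1),[(round(d["p"],2),np.round(d["at"],1).tolist(),back(n,d["at"],z)[:2].round(3).tolist()) for d in finder.tip_of(l,n)[:2]])
E
```

```text
[0.51480213 0.2731011  0.25835009] [0.3653001  0.10116531 0.2902362 ] 0.021018676543388008
fit top 0.165 [ 0.5127  0.2678 -0.0037] 78.0
fit top 0.178 [0.5106 0.2651 0.0122] 61.1
lid_handle top [194.5 231.6] [(0.97, [193.2, 230.9], [0.514, 0.275]), (0.17, [313.7, 224.6], [0.536, 0.002])]
lid_left top [167.3 231.7] [(0.55, [167.2, 229.5], [0.518, 0.342])]
lid_right top [227.8 233.3] [(0.77, [229.4, 235.0], [0.509, 0.198])]
fit scene 0.165 [ 0.525   0.2793 -0.0019] 73.6
fit scene 0.178 [ 0.5167  0.2836 -0.0027] 57.0
lid_handle scene [422.5 255.2] [(0.83, [421.4, 257.7], [0.52, 0.275])]
lid_left scene [449.  283.5] [(0.86, [447.0, 287.6], [0.525, 0.346]), (0.2, [421.6, 255.0], [0.486, 0.251])]
lid_right scene [395.  249.2] [(0.76, [394.5, 251.9], [0.52, 0.207]), (0.37, [320.1, 268.1], [0.671, 0.14])]
```

Call:
{"name": "servo_tool", "arguments": {"increments": [[-0.1,-3.5,0,0,0,0,1],[0,-3.4,0,0,0,0,1],[0,0,3,0,0,0,1],[0,0,3,0,0,0,1],[0,0,1,0,0,0,1]]}}

```text
clock: 74.2
position: [0.51, 0.3403, 0.1795]
ee_rot: [0.002, 1.0, -0.004, -0.003]
contact_force: [-0.7, -0.5, -0.3]
width: 0.0002
gripper_force: 0.0
```

Call:
{"name": "servo_tool", "arguments": {"increments": [[0,0,0.2,0,0,0,1],[0,0,0.2,0,0,0,1],[0,0,0.2,0,0,0,1],[0,0,0,0,0,0,1],[0,0,0,0,0,0,1]]}}

```text
clock: 74.7
position: [0.5126, 0.3411, 0.1783]
ee_rot: [-0.0, 1.0, -0.004, 0.001]
contact_force: [0.2, 0.6, -0.3]
width: -0.0002
gripper_force: 0.0
```

Call:
{"name": "servo_tool", "arguments": {"increments": [[0,0,0.1,0,0,0,1],[0,0,0.1,0,0,0,1],[0,0,0.1,0,0,0,1],[0,0,0,0,0,0,1],[0,0,0,0,0,0,1]]}}

```text
clock: 75.2
position: [0.5121, 0.341, 0.1742]
ee_rot: [-0.0, 1.0, -0.004, -0.0]
contact_force: [-1.1, 1.3, 0.1]
width: 0.0
gripper_force: 0.0
```

Call:
{"name": "servo_tool", "arguments": {"increments": [[0,0,0.1,0,0,0,1],[0,0,0.1,0,0,0,1],[0,0,0,0,0,0,1],[0,0,0,0,0,0,1],[0,0,0,0,0,0,1]]}}

```text
clock: 75.7
position: [0.5123, 0.3411, 0.1731]
ee_rot: [-0.0, 1.0, -0.004, 0.0]
contact_force: [-0.9, -0.5, 6.4]
width: -0.0
gripper_force: 2.7
```

Call:
{"name": "servo_tool", "arguments": {"increments": [[0,0,-3,0,0,0,1],[0,0,-4,0,0,0,1],[0,4.5,0,0,0,0,1],[0,4.5,0,0,0,0,1],[0,4.5,0,0,0,0,1]]}}

```text
clock: 76.2
position: [0.5109, 0.2049, 0.2422]
ee_rot: [0.0, 1.0, -0.004, 0.0]
contact_force: [0.9, -0.2, -0.2]
width: 0.0
gripper_force: 0.0
```

Call:
{"name": "servo_tool", "arguments": {"increments": [[0,0.4,0,0,0,0,1],[0,0,3,0,0,0,1],[0,0,3,0,0,0,1],[0,0,0,0,0,0,1],[0,0,0,0,0,0,1]]}}

```text
clock: 76.7
position: [0.511, 0.2024, 0.1821]
ee_rot: [-0.0, 1.0, -0.004, -0.0]
contact_force: [0.6, 0.7, 0.8]
width: -0.0002
gripper_force: 0.0
```

Left side touched at exactly the home height (0.165). Now the right side.

Call:
{"name": "servo_tool", "arguments": {"increments": [[0,0,0.2,0,0,0,1],[0,0,0.2,0,0,0,1],[0,0,0.1,0,0,0,1],[0,0,0,0,0,0,1],[0,0,0,0,0,0,1]]}}

```text
clock: 77.2
position: [0.5111, 0.2021, 0.1776]
ee_rot: [-0.0, 1.0, -0.004, 0.0]
contact_force: [-0.1, 1.1, 0.1]
width: -0.0004
gripper_force: 0.0
```

Call:
{"name": "servo_tool", "arguments": {"increments": [[0,0,0.2,0,0,0,1],[0,0,0.1,0,0,0,1],[0,0,0.1,0,0,0,1],[0,0,0.1,0,0,0,1],[0,0,0,0,0,0,1]]}}

```text
clock: 77.7
position: [0.5109, 0.202, 0.1731]
ee_rot: [-0.0, 1.0, -0.004, 0.0]
contact_force: [-1.9, -0.2, 4.6]
width: -0.0001
gripper_force: 2.3
```

Call:
{"name": "servo_tool", "arguments": {"increments": [[0,0,-1,0,0,0,1],[0,0,-3,0,0,0,1],[0,0,-4,0,0,0,1],[0,0,-3,0,0,0,1],[0,0,0,0,0,0,1]]}}

```text
clock: 78.2
position: [0.5136, 0.2027, 0.2878]
ee_rot: [-0.001, 1.0, -0.004, 0.005]
contact_force: [0.8, -1.1, 0.9]
width: 0.0001
gripper_force: 0.0
```

```bash
python3 - <<'E'
from h import *
s=manip.get_state(); print(s["position"],s["contact_force"])
for n in("top","scene"):
    optics.get_image(n)
    for l,z in(("bottle",0),("bowl_small",0),("lid_handle",.193)): print(l,n,[(round(d["p"],2),back(n,d["at"],z)[:2].round(3).tolist()) for d in finder.tip_of(l,n)[:1]])
print(manip.sign_off())
E
```

```text
[0.51358559 0.20273458 0.28778746] [ 0.78316699 -1.06461792  0.90455548]
bottle top [(0.54, [0.508, 0.483])]
bowl_small top [(0.71, [0.501, -0.474])]
lid_handle top [(0.79, [0.515, 0.272])]
bottle scene [(0.68, [0.49, 0.476])]
bowl_small scene [(0.88, [0.5, -0.456])]
lid_handle scene [(0.96, [0.515, 0.268])]
the job is handed in; nothing more can be done
None
```

The carrier is packed and handed in at 78 s: the cold plate went into the wide slot and the three meal trays into narrow ones, the lid touched at home height on both sides, and the bowl and bottle measure where they started; sign-off returned no verdict, and the slabs' seating was judged from insertion heights and forces rather than seen afterwards.

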